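Bolt a lens holder to the T-slotted base plate beside the microscope

ROBOT

A 6-joint arm with a two-finger parallel gripper is mounted at the origin on the work surface. World frame = base frame: x ahead of the robot, y to its left, z up, the work surface at z = 0. Lengths are in m, angles in degrees, forces in N, time in s.
With the tool pointing down it reaches from about 0.4 to 0.825 m from the base axis. Payload 7 kg.
Tool frame: the origin (TCP) lies between the finger pads; the fingertips stand 19 mm ahead of it and the grasp point (between the pads) is the TCP; z points along the fingers, y is the line along which they close (so a half turn about z gives the same grasp; the last joint's range is limited). The gripper opens to 88 mm and grips with 3 to 60 N. Pads are 19 mm wide; open, the fingers measure 130 mm over their backs; the gripper's body (78 mm by 193 mm) begins 47 mm behind the grasp point.
Start: joints at [82.34, 20.546, 0.682, 0, -70.136, -16.507], TCP at [0.276, 0.616, 0.206] pointing down, gripper open.
Joint ranges: [-176.03, 176.03], [-82.01, 121.73], [-58.28, 71.71], [-173.87, 95.51], [-174.79, -0.11], [-173.66, 173.66]. Speed limits (degrees/s): [136.94, 136.94, 172.46, 180, 180, 180].

INTERFACE

Orientations are given as [roll, pitch, yaw] about the fixed x, y, z axes, in that order (R = Rz(yaw) Ry(pitch) Rx(roll)).
In Python, from plant import r gives the robot as it stands. The module is installed in compiled form; this text tells all that it offers.
- The arm moves only by the shell command python3 -m pendant 'ROWS' [OPENING] [FORCE]. ROWS is JSON, a list of rows, each a list of 6 numbers: the shift along the tool's x, y, z in mm, then the turn, a rotation vector about the tool's x, y, z in rad. In form: [[tx, ty, tz, wx, wy, wz], ...]. A call has 1 to 20 rows; each row is the pose to reach, as a shift and turn from the pose commanded when the call began, along the tool's axes at that moment; what a row does not reach only later rows make up. A row lasts 1/8 s, in which the tool goes at most 62.5 mm and 10.7 degrees, less where a joint would pass 70% of its speed; a pose out of reach is approached as far as the arm can. A call with a gripper value outside its range is refused whole. OPENING is the finger opening in mm, from 0 to 87.6, set as the call begins (- or left out, the last holds). The fingers move at their own pace and stop on an object; FORCE is the grip in N (left out, the last holds). Time passes only in rows, so rows that repeat a pose let the fingers close. It gives the time, the measured TCP pose, the force, the opening and the grip force at its end, in the units of the state.
- r.get_state(): the state, without advancing time (a new reading comes with each control period).
- r.capture(name): name is "scene" or "side" or "wrist"; returns the picture (480x640x3 uint8, red, green, blue); there is no depth.
- r.camera_params(name): a dict with "mtx" (3x3 intrinsics, pixels), "rvec" (rotation vector, rad) and "tvec" (3), from world to camera coordinates, as OpenCV has them; the wrist camera has in their place "mount" (4x4, takes a point from camera to tool coordinates, whose origin is the TCP and whose axes are the flange's). Camera axes: x right, y down, z forward; pixel columns grow to the right and rows downward; lengths in m; the calibration is good to about 2 mm. A picture is of the moment at which its call begins: read the wrist's pose just before it. camera_params takes no time and is no camera call.
- r.close_job(): hands the job in; it is judged then, once.
The state is a dict: "time_s": time; "joints": joint angles; "qd": joint speeds; "joint_torque": joint torques, N m; "tcp_pos": TCP position; "eef_rot": TCP orientation; "contact_force": force on the tool from outside, world axes, zero at the start; "moment": the same for the moment, N m; "gripper_width": finger opening in m; "gripper_force": force on a finger pad.
Only numpy, scipy, OpenCV 4.12 (cv2) and the standard library are available. Lean on these libraries where they do the work, as an engineer would, in place of code of your own. Each camera call takes 0.05 s, during which the arm holds its last target. There are 200 camera calls.

TASK

Bolt the loose lens holder down where it stands on the slotted base plate: lower the T-bolt's head lengthwise into the holder's slot in front of its foot, slide the bolt along fully home into the notch of the holder's foot, turn the knob clockwise until the head has swung square under the slot's lips, and keep turning until the knob clamps the foot hand-tight. This is precision optics, so never ram or overtighten, and leave the holder against its fence. Do not disturb the other things, and let go at the end.

Things in the scene. Friction and masses are not known exactly. Their poses are not given: they have to be found in the camera images.
- plate: Bare aluminium base plate, fixed, 220 x 300 x 22 mm (x, y, z), origin at the centre of its underside on the bench. Two T-slots run along its y, open at both ends, centre lines at its x = -50 and +50 mm. Slot mouth 17.5 mm wide, 15.5 to 22 mm above the bench; under it an undercut 26.5 mm wide and 7 mm high, floor 8.5 mm above the bench.
- fence: Steel bar 220 x 18 x 14 mm fixed across the plate near its +y end; origin on the plate's top at the middle of the bar's -y lower edge; axes as the plate's. Holder and slide carrier stand against its -y face (at the start 1 to 3 mm off it).
- holder: Lens holder, black, 0.45 to 0.7 kg, loose, over either slot; two keys in the slot let it slide along only. Foot 60 x 110 x 8 mm (x, y, z); origin at the foot's underside (plate top), middle of its +y edge, the one at the fence; axes as the plate's. At that edge a 10 mm thick, 46 mm wide upright with a satin objective, top 67 mm above the plate, objective's front 6 mm further -y.
- notch_home (a point): Where the bolt's axis stands when fully home (10 mm shank against the notch's closed end): 30 mm in +y from the foot's edge, plate-top height; axes as the holder's. Pushed there, the holder first slides the 1 to 3 mm to the fence, then stops hard; 5 to 10 N of push is plenty.
- bolt: Steel T-bolt, 50 g, at the start standing upright on its head on the bench; any yaw. Origin at the centre of the head's underside, z up the shank. Head 25 (x) x 15 (y) x 5 mm (z); shank 10 mm diameter. In the undercut the head turns clockwise (from above) from lengthwise to square, where its sharp corners stop it (5 to 17 degrees past square); two rounded corners let it swing.
- knob: Knurled aluminium knob, 55 g, on the bolt's thread: hub 26 mm diameter x 8 mm, above it the grip 34 mm diameter x 20 mm. Origin at the centre of the hub's underside, 22.5 to 24.5 mm above the bolt's origin at the start; x points to a dark index mark on its top. With the head on the slot's floor the hub passes 1 to 3 mm above the foot; the head can rise 2 mm to the lips.
- knob_mid (a point): Middle of the knob's grip, 18 mm above the knob's origin. Clockwise (from above) screws it down, 8 mm a turn. The thread drags with 0.06 N m, so the bolt turns along until its head is stopped; then 0.3 to 0.65 turn of play, then the knob bears. Hand-tight is 0.2 to 0.45 N m while turning (clamps 15 to 45 N). Fingers squeezing it with 9 N slip at about 0.35 N m.
- slide_carrier: Low black carrier frame, 60 x 110 x 9 mm, with a glass slide in it, 0.35 kg, standing on the other slot against the fence; bystander. Origin as the holder's.
- objective: Spare microscope objective, satin metal, 34 mm diameter, 62 mm high, standing on the bench; bystander. Origin at the centre of its underside.
- oil_bottle: Small amber bottle with black cap, 30 mm diameter, 62 mm high, on the bench; bystander. Origin at the centre of its underside.
- hex_key: Dark L-shaped hex key, 90 x 24 mm, 5 mm thick, flat on the bench; bystander. Origin at the middle of its long leg.
- foot_edge (a point): Middle of the foot's -y edge at plate-top height, 110 mm from the holder's origin: the notch's mouth. Notch 13 mm wide (21 mm at its mouth, tapering over 8 mm), 35 mm deep in +y, over the middle of the slot; the foot beside it is flat and free. The slot in front (-y) of this edge is free for at least 100 mm.
- bolt_mark (a point): Top end of the bolt's shank, 56 mm above the bolt's origin, 3 to 9 mm above the knob's top; a dark saw mark across it shows the long direction of the head (x).
Things that resemble listed ones, but are neither listed nor needed, are in the scene too. Leave any green or turquoise look-alike of the bolt alone.

How it is judged (in metres and radians):
On the way, in this order (a step that is already met when the one before it is completed fails the run):
1. the bolt's head is lengthwise in the holder's slot, below the lips, in front of the foot (z of bolt in the frame of notch_home below -0.0105 m and x of bolt in the frame of notch_home between -0.004 and 0.004 m and y of bolt in the frame of notch_home below -0.02 m and angle between the x axis of bolt and the y axis of plate, either way round below 0.35 rad), for 0.1 s.
2. the bolt stands home in the notch (horizontal distance between bolt and notch_home below 0.004 m and z of bolt in the frame of notch_home below -0.0105 m), for 0.1 s.
3. the head is turned square across the slot, under the lips, the bolt still home (angle between the x axis of bolt and the x axis of plate, either way round below 0.4 rad and horizontal distance between bolt and notch_home below 0.004 m and z of bolt in the frame of notch_home below -0.009 m), for 0.1 s.
At the end, for the whole second after the job is handed in: The bolt stands upright, within 4 mm of fully home in the notch, its head square across the slot (within 0.4 rad), clamping holder and plate together with more than 10 N; the holder is within 6 mm of its start and within 4.5 mm of the fence; all released and at rest (contact force between knob and holder above 10 N and contact force between bolt and plate above 10 N and angle between the x axis of bolt and the x axis of plate, either way round below 0.4 rad and horizontal distance between bolt and notch_home below 0.004 m and angle between bolt's own z axis and vertical below 0.08 rad and distance of holder from where it was at the start of the episode below 0.006 m and y of holder in the frame of fence above -0.0045 m and linear speed of each of bolt, holder below 0.01 m/s); the robot touches nothing.
It fails at once if the bolt or knob bears on the holder with more than 70 N (rammed or overtightened) (contact force between bolt and holder above 70 N).
It fails at once if the bolt is pressed or pulled against the plate with more than 70 N (contact force between bolt and plate above 70 N).
It fails at once if the robot touches the holder with more than 25 N (contact force between any of the fingers, the arm and holder above 25 N).
It fails at once if the holder is pushed more than 12 mm out of its place (distance of holder from where it was at the start of the episode above 0.012 m).
It fails at once if a bystander (slide carrier, objective, oil bottle or hex key) is moved more than 10 mm (distance of any of slide_carrier, objective, oil_bottle, hex_key from where it was at the start of the episode above 0.01 m).
It also fails if it takes over 72 s, if anything falls off the work surface, if the arm or the gripper's body presses on something with over 40 N, if the wrist force passes 120 N, or if a joint passes its speed limit or range.

## Working session

There is one attempt and no reset: what is moved stays moved. The work goes in short steps, Python scripts to look and compute and a shell command to move; the robot and the scene stay as the last step left them, time stands still between calls to the robot, and variables do not carry over. Pictures are saved under pics/ and viewed, at most 10 in all, crops included, and the job is handed in when it is done.

```bash
mkdir -p pics; cat > h.py <<'E'
import numpy as np, cv2
from scipy.spatial.transform import Rotation as R
from plant import r
def cam(name,s=None):
    p=r.camera_params(name); K=np.array(p["mtx"],float)
    if "mount" in p:
        s=s or r.get_state(); T=np.eye(4); T[:3,:3]=R.from_euler('xyz',s["eef_rot"],degrees=True).as_matrix(); T[:3,3]=s["tcp_pos"]
        C=T@np.array(p["mount"]); return K,C[:3,:3],C[:3,3]
    Rm=cv2.Rodrigues(np.array(p["rvec"],float))[0]; t=np.array(p["tvec"],float).ravel()
    return K,Rm.T,-Rm.T@t
def ray(c,uv):
    K,Rc,o=c; d=Rc@np.linalg.inv(K)@np.array([uv[0],uv[1],1.]); return o,d/np.linalg.norm(d)
def onz(c,uv,z):
    o,d=ray(c,uv); return o+d*(z-o[2])/d[2]
def proj(c,P):
    K,Rc,o=c; q=K@(Rc.T@(np.array(P)-o)); return q[:2]/q[2]
def snap(name,f):
    s=r.get_state(); c=cam(name,s); im=r.capture(name)
    cv2.imwrite(f"pics/{f}.png",cv2.cvtColor(im,cv2.COLOR_RGB2BGR)); np.savez(f"pics/{f}.npz",K=c[0],R=c[1],o=c[2]); return im,c
def load(f):
    z=np.load(f"pics/{f}.npz"); return cv2.imread(f"pics/{f}.png"),(z['K'],z['R'],z['o'])
E
python3 - <<'E'
from h import *
print(r.get_state())
for n in("scene","side","wrist"):
    im,c=snap(n,n+"0"); print(n,c[2],c[1][:,2],c[0][0,0])
E
```

```text
{'time_s': 0.0, 'joints': array([ 8.23397935e+01,  2.05903614e+01,  6.32507080e-01, -1.95439227e-02,
       -7.01356351e+01, -1.65063534e+01]), 'qd': array([ 0.03107029,  0.04466384,  0.00067384, -0.03506116, -0.04136647,
        0.00589393]), 'joint_torque': array([ 1.62910026e-03, -5.82714415e+01,  2.93058836e+01,  6.99696198e+00,
        6.97512121e-03, -1.62443766e-04]), 'tcp_pos': array([0.27616009, 0.61533896, 0.20552703]), 'eef_rot': array([ 1.79905143e+02, -8.94953038e-03, -2.41732084e+01]), 'contact_force': array([ 0.14103126,  0.74589594, -0.91156353]), 'moment': array([ 0.02373242,  0.05992277, -0.00970656]), 'gripper_force': 0.0, 'gripper_width': 0.0876473967855626}
scene [ 0.95274273 -0.42384995  0.88217912] [-0.42866937  0.33420981 -0.83937261] 499.04651009526617
side [ 0.10130295 -0.69122901  0.59581922] [ 0.50423276  0.64996073 -0.56859508] 520.869118669902
wrist [0.33557617 0.58764929 0.38345527] [-0.22517852  0.09935687 -0.96923828] 376.7988928952149
```

View pics/scene0.png

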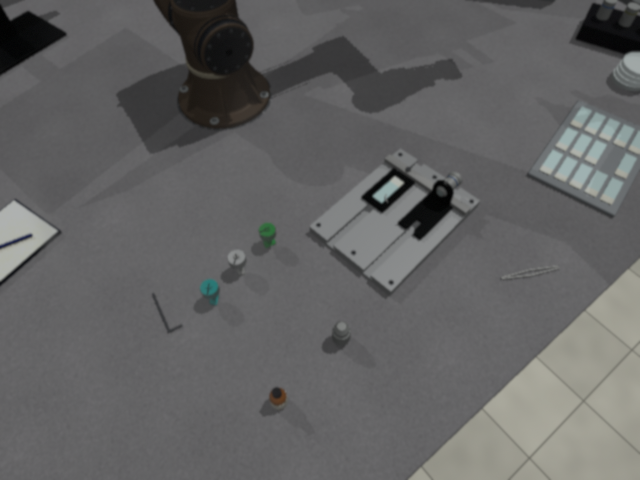

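View pics/side0.png

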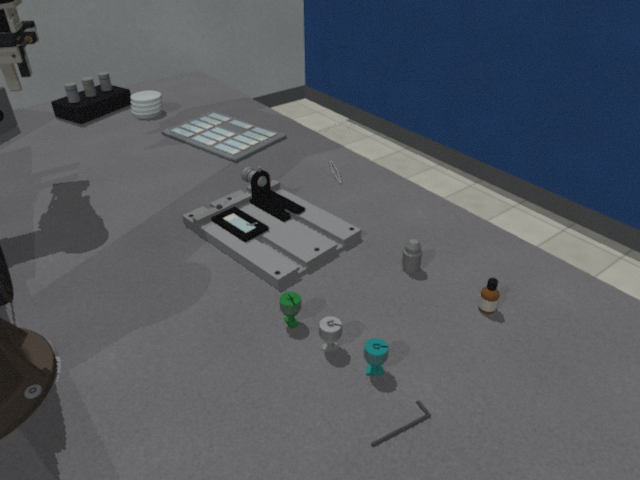

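The scene picture shows the silver bolt at (237,258) with green at (268,230) and turquoise at (210,288). The holder is at (430,210) on the plate's right slot and the slide carrier at (388,190). The side picture has the silver bolt at (331,325).

```bash
python3 - <<'E'
from h import *
S,cs=load("scene0"); D,cd=load("side0")
def tri(a,b):
    o1,d1=ray(cs,a);o2,d2=ray(cd,b); A=np.c_[d1,-d2]; t=np.linalg.lstsq(A,o2-o1,rcond=None)[0]
    p,q=o1+d1*t[0],o2+d2*t[1]; return (p+q)/2,np.linalg.norm(p-q)
for n,a,b in[("bolt",(237,256),(330,323)),("green",(268,228),(290,299)),("turq",(210,286),(376,346)),("obj",(342,325),(413,245)),("oil",(277,392),(492,284))]:
    print(n,tri(a,b))
print("foot -y corners scene", [onz(cs,p,.030).round(3) for p in((402,221),(425,237))])
print("plate corners scene", [onz(cs,p,.022).round(3) for p in((310,226),(390,285),(478,202),(402,150))])
print("side", [onz(cd,p,.022).round(3) for p in((300,268),(360,232))])
def crop(im,x,y,w,h,k): return cv2.resize(im[y:y+h,x:x+w],(w*k,h*k),interpolation=cv2.INTER_CUBIC)
a=crop(S,300,140,190,150,4);cv2.imwrite("pics/crop1.png",a)
E
```

```text
bolt (array([ 0.45550934, -0.25253285,  0.05141935]), np.float64(0.0011750970811535955))
green (array([ 0.44014551, -0.168891  ,  0.04998601]), np.float64(0.004151099543119586))
turq (array([ 0.47819271, -0.32796614,  0.05096762]), np.float64(0.0016329255654813017))
obj (array([ 0.69505762, -0.18850227,  0.0535378 ]), np.float64(0.004802610894277203))
oil (array([ 0.7171269 , -0.34553534,  0.05317097]), np.float64(0.0007681979221321911))
foot -y corners scene [array([0.588, 0.065, 0.03 ]), array([0.646, 0.074, 0.03 ])]
plate corners scene [array([ 0.473, -0.087,  0.022]), array([ 0.679, -0.052,  0.022]), array([0.651, 0.23 , 0.022]), array([0.439, 0.208, 0.022])]
side [array([ 0.519, -0.088,  0.022]), array([ 0.679, -0.067,  0.022])]
```

View pics/crop1.png

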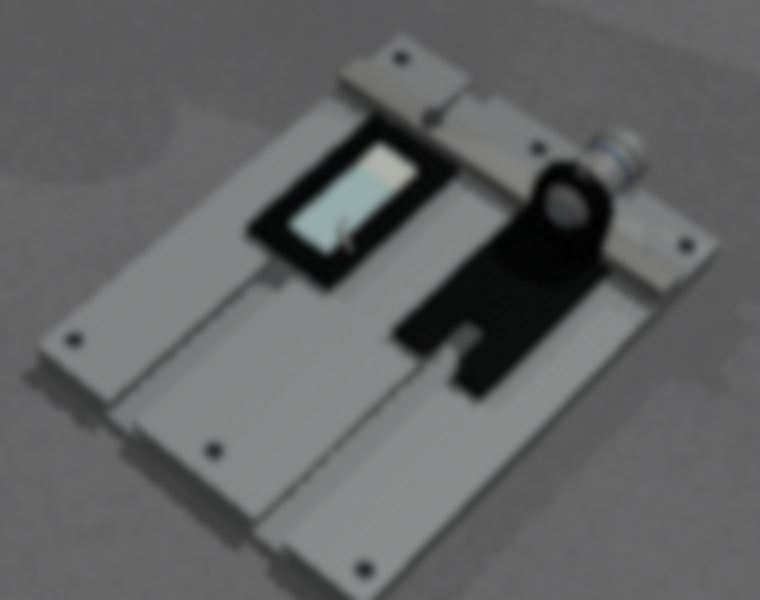

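```bash
cat >> h.py <<'E'
def row(pos,yaw):
    s=r.get_state(); M=R.from_euler('xyz',s["eef_rot"],degrees=True)
    G=R.from_euler('xyz',[180,0,yaw],degrees=True)
    print("row",(M.as_matrix().T@(np.array(pos)-s["tcp_pos"])*1e3).round(2),(M.inv()*G).as_rotvec().round(4))
E
python3 - <<'E'
from h import *
row([.5,.2,.206],-60); row([.4555,-.2525,.13],-92)
E
```

```text
row [3.7429e+02 2.8741e+02 1.5000e-01] [ 1.200e-03 -6.000e-04  6.253e-01]
row [518.95 718.36  76.74] [ 1.1000e-03 -9.0000e-04  1.1838e+00]
```

```bash
python3 -m pendant '[[374,287,0,0,0,0.62],[374,287,0,0,0,0.62],[374,287,0,0,0,0.62],[374,287,0,0,0,0.62],[374,287,0,0,0,0.62],[374,287,0,0,0,0.62],[374,287,0,0,0,0.62],[374,287,0,0,0,0.62],[519,718,76,0,0,1.18],[519,718,76,0,0,1.18],[519,718,76,0,0,1.18],[519,718,76,0,0,1.18],[519,718,76,0,0,1.18],[519,718,76,0,0,1.18],[519,718,76,0,0,1.18],[519,718,76,0,0,1.18],[519,718,76,0,0,1.18],[519,718,76,0,0,1.18],[519,718,76,0,0,1.18]]' 60 9
python3 - <<'E'
from h import *
im,c=snap("wrist","w1"); s=r.get_state(); print(s["joints"],s["tcp_pos"],s["eef_rot"],s["contact_force"])
p=proj(c,[.4555,-.2525,.0515]); print(p, proj(c,s["tcp_pos"]))
x,y=[int(np.clip(v-w/2,0,m-w)) for v,w,m in zip(p,(160,120),(640,480))]; print(x,y)
B=cv2.cvtColor(im,cv2.COLOR_RGB2BGR)[y:y+120,x:x+160]
cv2.imwrite("pics/c2.png",cv2.resize(B,(800,600),interpolation=cv2.INTER_CUBIC))
E
```

```text
time_s: 2.52
tcp_pos: [0.4563, -0.2509, 0.1307]
eef_rot: [-180.0, 0.0, -91.7]
contact_force: [0.4, -0.2, -0.8]
gripper_width: 0.06
gripper_force: 0.0
[-7.18922793e+00  9.75500156e+00 -2.47688134e+01 -3.82670569e-03
 -5.54372046e+01  5.50122242e+00] [ 0.45634507 -0.25086039  0.13080545] [-1.79960897e+02 -5.98672270e-04 -9.16901756e+01] [-0.00364198  0.24186151  0.54150544]
[317.5411009  239.75552951] [315.923802   281.89678456]
237 179
```

View pics/c2.png

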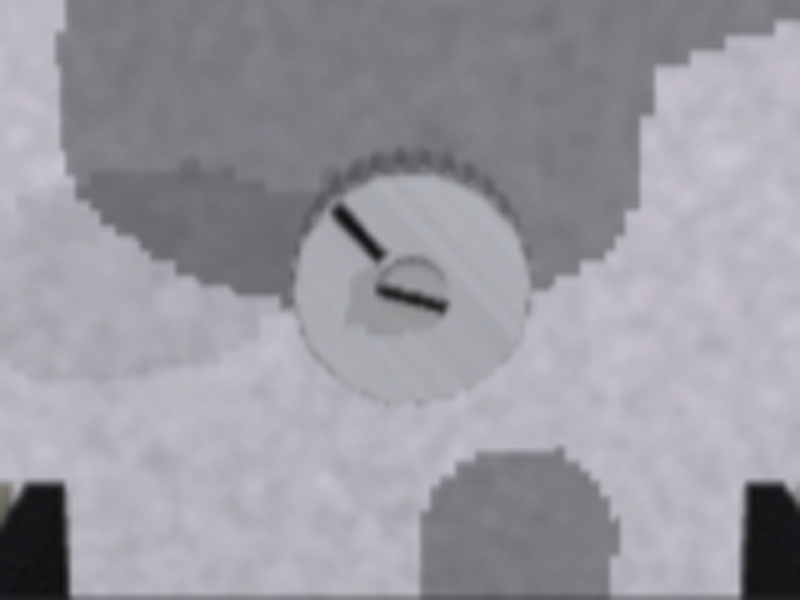

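The silver knob is centred at crop (413,288), i.e. pixel (320,237). The index mark runs to (335,207), and the saw mark runs from (380,289) to (446,307).

```bash
python3 - <<'E'
from h import *
im,c=load("w1"); f=lambda x,y:(237+x/5-.4,179+y/5-.4)
print("knobtop",onz(c,f(413,288),.0515),"rad",np.linalg.norm(onz(c,f(295,288),.0515)-onz(c,f(530,288),.0515))/2)
a,b=onz(c,f(380,289),.056),onz(c,f(446,307),.056); print("mark",a,b,(a+b)/2)
y=np.degrees(np.arctan2(*(b-a)[1::-1])); print("bolt yaw",y)
for k in(-90,90): print("yaw",y+k)
k=onz(c,f(413,288),.0515)
for yy in (y-90,y+90): row([k[0],k[1],.046],(yy+180)%360-180)
E
```

```text
knobtop [ 0.45425938 -0.25504015  0.0515    ] rad 0.01650148427424682
mark [ 0.45880251 -0.25612923  0.056     ] [ 0.44976068 -0.25329762  0.056     ] [ 0.4542816  -0.25471343  0.056     ]
bolt yaw 162.61111201448662
yaw 72.61111201448662
yaw 252.61111201448662
row [ 4.24  2.02 84.8 ] [-1.0000e-04 -1.0000e-03 -2.8676e+00]
row [ 4.24  2.02 84.8 ] [-7.00e-04  1.00e-04  2.74e-01]
```

```bash
python3 -m pendant '[[4.2,2,30,0,0,-1.297],[4.2,2,30,0,0,-1.297],[4.2,2,30,0,0,-1.297],[4.2,2,30,0,0,-1.297],[4.2,2,30,0,0,-1.297],[4.2,2,30,0,0,-1.297],[4.2,2,30,0,0,-1.297],[4.2,2,30,0,0,-1.297],[4.2,2,50,0,0,-1.297],[4.2,2,70,0,0,-1.297],[4.2,2,84.5,0,0,-1.297],[4.2,2,84.5,0,0,-1.297]]' 60 12
python3 -m pendant '[[0,0,0,0,0,0],[0,0,0,0,0,0],[0,0,0,0,0,0],[0,0,0,0,0,0],[0,0,0,0,0,0],[0,0,0,0,0,0]]' 20 12
python3 - <<'E'
from h import *
im,c=snap("wrist","w2"); s=r.get_state(); print(s["joints"],s["tcp_pos"],s["eef_rot"],s["contact_force"])
p=proj(c,s["tcp_pos"]); print(p)
x,y=int(p[0]-80),int(np.clip(p[1]-60,0,360)); print(x,y)
B=cv2.cvtColor(im,cv2.COLOR_RGB2BGR)[y:y+120,x:x+160]
cv2.imwrite("pics/c3.png",cv2.resize(B,(800,600),interpolation=cv2.INTER_CUBIC))
E
```

```text
time_s: 4.08
tcp_pos: [0.4532, -0.2555, 0.0451]
eef_rot: [180.0, 0.1, -17.5]
contact_force: [0.4, -0.1, 0.8]
gripper_width: 0.0598
gripper_force: 0.0
time_s: 4.82
tcp_pos: [0.4538, -0.2559, 0.046]
eef_rot: [180.0, -0.0, -17.5]
contact_force: [-1.1, -0.3, -0.6]
gripper_width: 0.0202
gripper_force: 0.0
[-7.81473431e+00  1.56937746e+01 -3.03767643e+01  6.15306831e-04
 -4.39330715e+01  8.03496527e+01] [ 0.45376188 -0.25587749  0.04595131] [ 1.79998974e+02  3.48768979e-03 -1.74646385e+01] [-0.12952126  0.28604018  0.89669121]
[315.11324658 279.01767345]
235 219
```

View pics/c3.png

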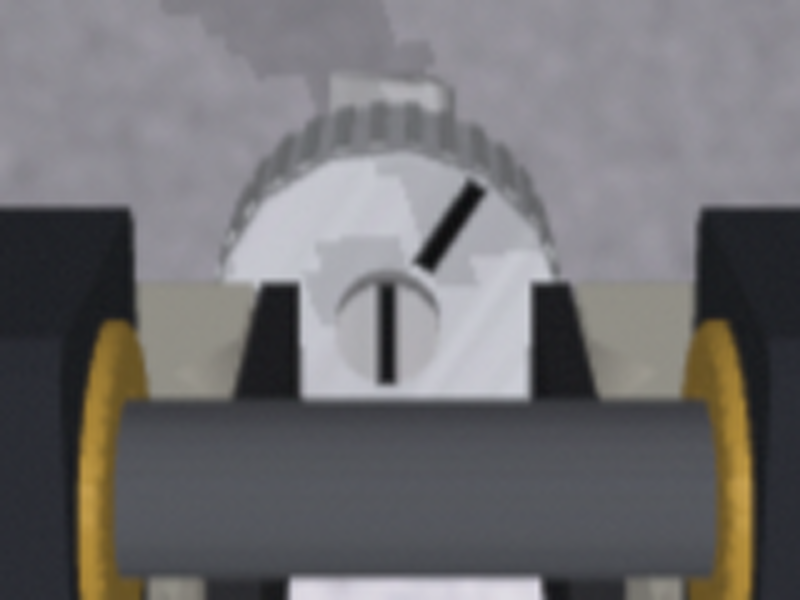

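The knob sits between the fingers, with shank top at crop (387,330) and the saw mark vertical. The opening reads 20 mm, under the 34 mm knob, and there is no grip force, so I'll check the geometry.

```bash
python3 - <<'E'
from h import *
im,c=load("w2"); s=r.get_state()
M=R.from_euler('xyz',s["eef_rot"],degrees=True).as_matrix()
for p in [(0,0,0),(9.5,10,19),(9.5,10,0),(9.5,10,-20),(-9.5,10,19),(9.5,17,19),(9.5,17,0),(9.5,-17,19)]:
    q=proj(c,np.array(s["tcp_pos"])+M@np.array(p)/1e3); print(p,((q-[235,219])*5).round())
print(s["gripper_width"],s["gripper_force"],r.camera_params("wrist")["mount"])
f=lambda x,y:(235+x/5-.4,219+y/5-.4)
for z in(.03,.046,.052): print(z,(M.T@(onz(c,f(388,315),z)-s["tcp_pos"])*1e3).round(1),np.linalg.norm(onz(c,f(222,315),z)-onz(c,f(555,315),z))*1e3)
S,cs=snap("side","side2"); p=proj(cs,[.454,-.2555,.05]);print(p); x,y=int(p[0])-80,int(p[1])-60
cv2.imwrite("pics/c4.png",cv2.resize(cv2.cvtColor(S,cv2.COLOR_RGB2BGR)[y:y+120,x:x+160],(800,600),interpolation=cv2.INTER_CUBIC))
E
```

```text
(0, 0, 0) [401. 300.]
(9.5, 10, 19) [494. 157.]
(9.5, 10, 0) [502. 209.]
(9.5, 10, -20) [512. 277.]
(-9.5, 10, 19) [492. 321.]
(9.5, 17, 19) [558. 157.]
(9.5, 17, 0) [572. 209.]
(9.5, -17, 19) [245. 157.]
0.020264544558035422 0.0 [[ 8.92287872e-05 -9.69195445e-01 -2.46292877e-01  6.54188064e-02]
 [ 9.99999996e-01  8.71436500e-05  1.93653923e-05  1.22225282e-03]
 [ 2.69401024e-06 -2.46292877e-01  9.69195449e-01 -1.77848528e-01]
 [ 0.00000000e+00  0.00000000e+00  0.00000000e+00  1.00000000e+00]]
0.03 [-7.4 -1.7 16. ] 36.37930801164047
0.046 [-1.4 -1.5 -0. ] 33.376808594237424
0.052 [ 0.9 -1.4 -6. ] 32.25087131271124
[330.12118889 325.02122532]
```

View pics/c4.png

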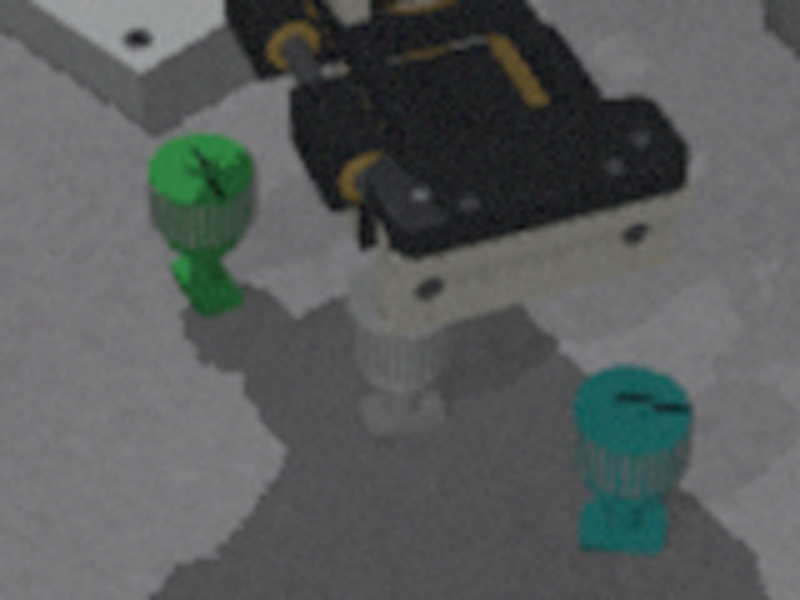

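```bash
python3 - <<'E'
from h import *
S,_=snap("scene","scene2"); W,_=load("w2"); D,cd=load("side2")
S=cv2.cvtColor(S,cv2.COLOR_RGB2BGR)
a=cv2.resize(W,(400,300),interpolation=cv2.INTER_AREA); p=proj(cam("scene"),[.454,-.2555,.1]); x,y=int(p[0])-80,int(p[1])-70
b=cv2.resize(S[y:y+120,x:x+160],(400,300),interpolation=cv2.INTER_CUBIC)
d=cv2.resize(D[130:400,240:420],(400,600),interpolation=cv2.INTER_CUBIC)
cv2.imwrite("pics/m5.png",np.hstack([np.vstack([a,b]),d])); print(p,x,y)
s=r.get_state();M=R.from_euler('xyz',s["eef_rot"],degrees=True).as_matrix()
for q in[(0,0,0),(0,0,19),(0,0,-47),(0,-96,-47),(0,96,-47),(39,0,-47),(0,0,-150)]:
    P=np.array(s["tcp_pos"])+M@np.array(q)/1e3; u=(proj(cd,P)-[240,130])*400/180; v=(proj(cam("scene"),P)-[x,y])*2.5; print(q,(u+[400,0]).round(),(v+[0,300]).round())
E
```

```text
[230.97936439 243.22325578] 150 173
(0, 0, 0) [600. 438.] [213. 513.]
(0, 0, 19) [600. 459.] [217. 525.]
(0, 0, -47) [601. 385.] [203. 481.]
(0, -96, -47) [552. 300.] [325. 441.]
(0, 96, -47) [660. 490.] [ 77. 522.]
(39, 0, -47) [656. 371.] [218. 523.]
(0, 0, -150) [602. 255.] [178. 400.]
```

View pics/m5.png

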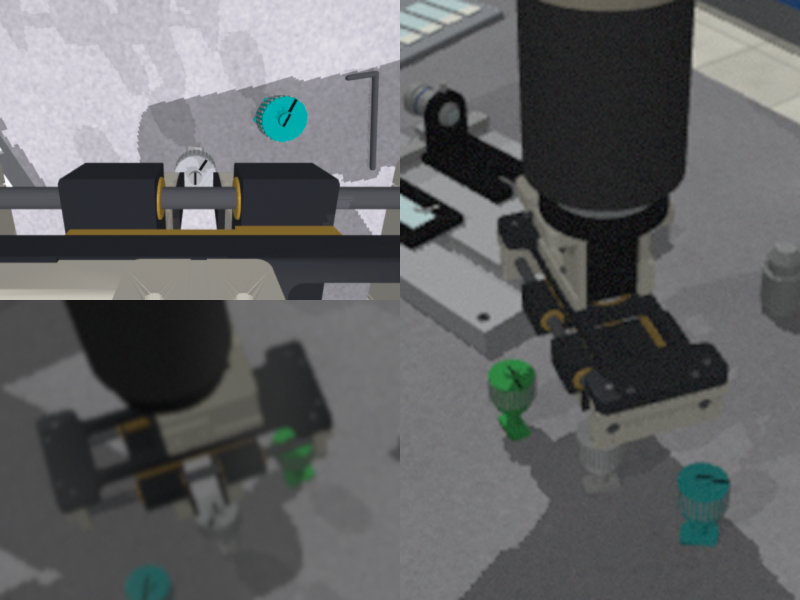

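The montage shows the body where it was stated to be, but the finger ends appear above the knob's rim. A low-force close will show what is between the pads.

```bash
python3 -m pendant '[[0,0,0,0,0,0],[0,0,0,0,0,0],[0,0,0,0,0,0],[0,0,0,0,0,0]]' 60 5
python3 -m pendant '[[0,0,5,0,0,0],[0,0,10,0,0,0],[0,0,10,0,0,0]]' 60 5
python3 -m pendant '[[0,0,10,0,0,0],[0,0,10,0,0,0],[0,0,10,0,0,0],[0,0,10,0,0,0],[0,0,10,0,0,0],[0,0,10,0,0,0]]' 8 5
python3 - <<'E'
from h import *
im,c=snap("wrist","w3")
E
```

```text
time_s: 5.48
tcp_pos: [0.4538, -0.2559, 0.046]
eef_rot: [-180.0, -0.0, -17.5]
contact_force: [0.1, -0.0, 0.8]
gripper_width: 0.0545
gripper_force: 0.0
time_s: 5.85
tcp_pos: [0.4533, -0.2558, 0.0353]
eef_rot: [180.0, 0.1, -17.5]
contact_force: [-0.9, 0.1, -0.6]
gripper_width: 0.06
gripper_force: 0.0
time_s: 6.6
tcp_pos: [0.4538, -0.2558, 0.026]
eef_rot: [-180.0, -0.0, -17.5]
contact_force: [1.0, -0.7, -2.2]
gripper_width: 0.0334
gripper_force: 5.0
```

```bash
python3 - <<'E'
from h import *
W,c=load("w3"); S,cs=snap("scene","scene3"); S=cv2.cvtColor(S,cv2.COLOR_RGB2BGR)
s=r.get_state();M=R.from_euler('xyz',s["eef_rot"],degrees=True).as_matrix()
t=np.array(s["tcp_pos"]); P=lambda q:t+M@np.array(q)/1e3
p=proj(c,t);x,y=int(p[0])-67,int(p[1])-75
a=cv2.resize(W[y:y+150,x:x+134],(536,600),interpolation=cv2.INTER_CUBIC)
p=proj(cs,t);u,v=int(p[0])-33,int(p[1])-75
b=cv2.resize(S[v:v+150,u:u+66],(264,600),interpolation=cv2.INTER_CUBIC)
cv2.imwrite("pics/m6.png",np.hstack([a,b]))
for q in[(0,0,0),(9.5,17,19),(9.5,17,0),(9.5,17,-20),(9.5,17,-47),(9.5,-17,19),(9.5,-17,-20)]:
    print(q,((proj(c,P(q))-[x,y])*4).round(),((proj(cs,P(q))-[u,v])*4+[536,0]).round())
print(s["gripper_width"],s["gripper_force"],s["tcp_pos"],s["contact_force"])
E
```

```text
(0, 0, 0) [269. 304.] [672. 301.]
(9.5, 17, 19) [395. 189.] [650. 346.]
(9.5, 17, 0) [406. 231.] [644. 327.]
(9.5, 17, -20) [421. 286.] [637. 307.]
(9.5, 17, -47) [448. 383.] [627. 279.]
(9.5, -17, 19) [144. 189.] [716. 324.]
(9.5, -17, -20) [114. 285.] [705. 285.]
0.0335792479329159 4.977563247084618 [ 0.45378659 -0.25588558  0.02601302] [-0.13480746 -0.43293083 -1.08690563]
```

View pics/m6.png

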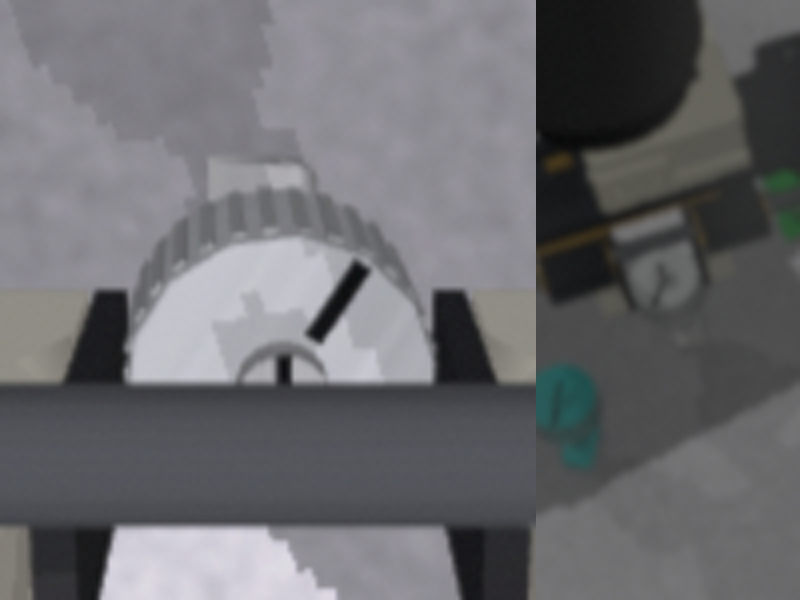

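The pads' lower ends show at row 290, which puts the real fingertips about 20 mm behind the reported TCP instead of 19 mm ahead. The grip is only on the knob's top rim. I'll measure how high the carriages and body sit before going lower.

```bash
python3 - <<'E'
from h import *
for f in("w1","w2","w3"):
    g=cv2.cvtColor(load(f)[0],cv2.COLOR_BGR2GRAY).astype(int)
    for v in(285,330,366):
        d=np.diff(g[v]); k=[int(i) for i in np.where(abs(d)>25)[0]]
        print(f,v,k)
    print(f,'col 200', [int(i) for i in np.where(abs(np.diff(g[:,200]))>20)[0]], 'col320',[int(i) for i in np.where(abs(np.diff(g[:,320]))>20)[0]])
E
```

```text
w1 285 [176, 181, 182, 203, 235, 236, 249, 250, 320, 360, 384, 385, 386, 399, 431, 452, 453]
w1 330 [153, 154, 475, 481]
w1 366 [5, 189, 190, 216, 231, 232, 402, 403, 418, 445, 472]
w1 col 200 [71, 288, 289, 297, 298, 334, 375, 376, 415] col320 [213, 229, 236, 237, 239, 240, 297, 298, 299, 334, 335, 337, 339, 347, 348, 366, 367, 375, 415]
w2 285 [6, 10, 11, 67, 95, 96, 97, 254, 261, 262, 283, 284, 293, 294, 309, 310, 311, 312, 313, 314, 340, 341, 350, 351, 372, 380, 537, 538, 539, 548, 595, 628]
w2 330 [249, 250, 384, 385, 537]
w2 366 [23, 24, 102, 103, 265, 276, 288, 289, 345, 346, 358, 369, 375, 590, 610, 611]
w2 col 200 [259, 260, 366, 375, 414, 415] col320 [152, 235, 240, 249, 250, 265, 266, 267, 268, 271, 272, 273, 275, 276, 278, 279, 297, 298, 299, 333, 334, 366, 367, 375, 376, 414, 415]
w3 285 [34, 61, 62, 63, 64, 223, 224, 234, 235, 267, 268, 279, 281, 282, 323, 324, 325, 329, 330, 331, 355, 356, 366, 367, 399, 400, 410, 411, 614, 628]
w3 330 [217, 218, 417, 418]
w3 366 [23, 24, 69, 70, 71, 239, 256, 269, 365, 378, 395, 591, 595, 610, 611]
w3 col 200 [187, 189, 191, 192, 259, 260, 366, 375, 376, 414, 415] col320 [155, 156, 243, 248, 249, 261, 262, 287, 288, 290, 291, 333, 334, 340, 366, 367, 375, 376, 414, 415]
```

```bash
python3 -m pendant '[[0,0,0,0,0,0],[0,0,0,0,0,0],[0,0,0,0,0,0],[0,0,10,0,0,0],[0,0,19,0,0,0],[0,0,19,0,0,0]]' 50 12
python3 -m pendant '[[0,0,0,0,0,0],[0,0,0,0,0,0],[0,0,0,0,0,0],[0,0,0,0,0,0],[0,0,0,0,0,0]]' 25 12
python3 -m pendant '[[0,0,-15,0,0,0],[0,0,-40,0,0,0],[0,0,-40,0,0,0],[0,0,-40,0,0,0]]' 25 12
python3 - <<'E'
from h import *
row([.6244,.020,.047],98.5); print(r.get_state()["joints"])
snap("wrist","w4")
E
```

```text
time_s: 7.45
tcp_pos: [0.4529, -0.2557, 0.0058]
eef_rot: [180.0, 0.1, -17.5]
contact_force: [0.0, 1.0, 0.5]
gripper_width: 0.0503
gripper_force: 0.0
time_s: 8.07
tcp_pos: [0.4539, -0.2559, 0.0071]
eef_rot: [-180.0, -0.0, -17.5]
contact_force: [0.1, 1.0, 0.8]
gripper_width: 0.034
gripper_force: 12.0
time_s: 8.57
tcp_pos: [0.4536, -0.2558, 0.0472]
eef_rot: [-180.0, -0.0, -17.5]
contact_force: [0.1, 0.9, -1.5]
gripper_width: 0.0343
gripper_force: 12.0
row [ 8.0060e+01 -3.1433e+02  3.0000e-01] [ 3.0000e-04 -5.0000e-04 -2.0241e+00]
[-7.81442236e+00  1.55702644e+01 -3.03360997e+01 -1.40212844e-02
 -4.40684628e+01  8.03498959e+01]
```

```bash
python3 -m pendant '[[20,-78,0,0,0,-0.18],[28,-112,0,0,0,-0.36],[36,-140,0,0,0,-0.54],[44,-170,0,0,0,-0.72],[52,-205,0,0,0,-0.9],[60,-235,0,0,0,-1.08],[68,-265,0,0,0,-1.26],[75,-295,0,0,0,-1.44],[80,-314,0,0,0,-1.62],[80,-314,0,0,0,-1.8],[80,-314,0,0,0,-1.98],[80,-314,0,0,0,-2.024],[80,-314,0,0,0,-2.024],[80,-314,0,0,0,-2.024]]' 25 12
python3 - <<'E'
from h import *
im,c=snap("wrist","w5"); s=r.get_state(); print(s["joints"],s["tcp_pos"],s["eef_rot"])
B=cv2.cvtColor(im,cv2.COLOR_RGB2BGR)[90:390,120:520]
cv2.imwrite("pics/c7.png",cv2.resize(B,(800,600),interpolation=cv2.INTER_CUBIC))
E
```

```text
time_s: 10.38
tcp_pos: [0.624, 0.0196, 0.0464]
eef_rot: [-179.9, 0.0, 98.4]
contact_force: [-0.6, 0.4, -0.7]
gripper_width: 0.0341
gripper_force: 12.0
[ 1.96824684e+01  2.39641970e+01 -1.69815888e+01 -9.94871328e-04
 -4.90911788e+01  1.68765363e+02] [0.62413858 0.01956254 0.04658055] [-1.79963597e+02  6.46465743e-03  9.84471813e+01]
```

View pics/c7.png

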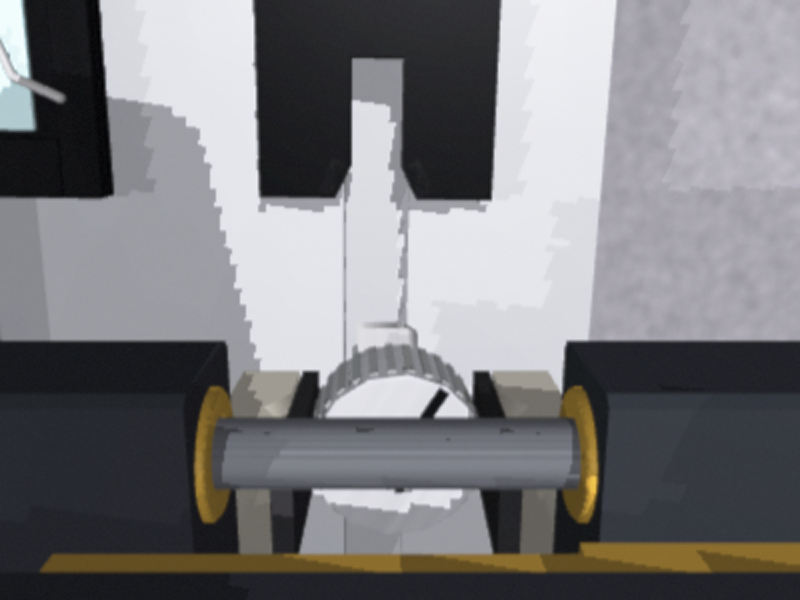

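The notch is centred at crop (377,60–160) and the slot edges are at x≈345 and 406. The gripped knob is near x≈398 with the head's end at (360–413,330), so the bolt is a few mm to the right (tool +y) of the slot. Numeric edges next.

```bash
python3 - <<'E'
from h import *
im,c=load("w5"); g=cv2.cvtColor(im,cv2.COLOR_BGR2GRAY).astype(int)
for v in(196,205,215,225,235,245): print(v,[(i,int(d)) for i,d in enumerate(np.diff(g[v])) if abs(d)>6 and 240<i<380])
for v in range(250,264,2): print(v,g[v,292:336].tolist())
for v in(140,160): print(v,[(i,int(d)) for i,d in enumerate(np.diff(g[v])) if abs(d)>15 and 220<i<400])
for v in(285,290,295,334,338): print(v,g[v,268:368].tolist())
E
```

```text
196 [(248, -10), (252, 11), (275, -9), (281, 10), (290, -23), (291, -52), (292, 55), (293, 12), (318, 7), (320, -49), (321, -16), (323, 36), (324, 25), (330, -9), (337, -36), (338, -9), (343, 38), (344, 17), (358, -9), (362, 10)]
205 [(290, -22), (291, -31), (292, 37), (293, 8), (318, -52), (319, -16), (320, 11), (322, 8), (323, 55), (324, 7)]
215 [(290, -24), (291, -30), (292, 37), (293, 7), (320, -52), (321, -11), (322, 9), (323, 62), (324, 8)]
225 [(290, -22), (291, -32), (292, 36), (293, 8), (318, -44), (319, -17), (322, 12), (323, 51)]
235 [(241, 7), (290, -21), (291, -31), (292, 35), (293, 9), (320, -48), (321, -14), (322, 24), (323, 39)]
245 [(241, 9), (242, 54), (243, 7), (290, -25), (291, -51), (292, 54), (293, 12), (318, -51), (319, -16), (320, 10), (321, 8), (322, 34), (323, 28), (339, -7)]
250 [160, 204, 215, 216, 216, 215, 217, 216, 216, 215, 214, 213, 213, 213, 212, 207, 206, 204, 203, 202, 202, 201, 200, 200, 198, 196, 175, 159, 157, 159, 161, 194, 224, 228, 228, 228, 228, 228, 228, 228, 228, 228, 227, 228]
252 [154, 203, 214, 214, 214, 216, 218, 218, 215, 209, 200, 19
[... 3288 characters left out ...]
 118, 113, 139, 144, 146, 147, 146, 145, 144, 144, 143, 144, 145, 146, 147, 146, 146, 147, 145, 146, 146, 144, 144, 145, 146, 146, 144, 118, 110, 108, 108, 107, 103, 110, 109, 93, 66, 61, 61, 60, 59, 60, 60, 59]
338 [20, 21, 22, 21, 20, 22, 32, 86, 145, 156, 158, 158, 157, 156, 206, 221, 222, 224, 224, 223, 224, 224, 225, 226, 226, 224, 223, 223, 221, 221, 221, 221, 221, 221, 222, 222, 223, 223, 223, 223, 222, 222, 222, 221, 221, 221, 221, 220, 220, 218, 218, 218, 219, 219, 221, 222, 224, 225, 227, 227, 226, 224, 223, 222, 223, 225, 226, 226, 226, 227, 227, 227, 227, 226, 225, 225, 224, 223, 224, 225, 226, 223, 192, 156, 147, 145, 152, 155, 156, 156, 156, 151, 98, 41, 19, 21, 18, 22, 20, 21]
```

```bash
python3 - <<'E'
from h import *
im,c=load("w5"); s=r.get_state(); M=R.from_euler('xyz',s["eef_rot"],degrees=True).as_matrix(); t=np.array(s["tcp_pos"])
T=lambda u,v,z:(M.T@(onz(c,(u,v),z)-t)*1e3).round(2)
print("head end",T(298.5,258,.0444),T(328.5,258,.0444))
print("head end low",T(297.5,252,.0394),T(326,252,.0394))
for v in(196,245): print("slot",T(290.5,v,.022),T(323.6,v,.022))
print("mark",T(319.8,334,.0954))
for v in(140,160): print("foot",T(247.9,v,.03),T(367,v,.03),"notch",T(295.3,v,.03),T(320.7,v,.03))
print("edge",T(260,188.5,.03),"notch end",T(308,119.5,.03))
# knob mark / shank from w2 geometry
E
```

```text
head end [  9.89 -10.55   2.19] [9.89 4.41 2.18]
head end low [ 11.56 -11.29   7.19] [11.56  3.26  7.18]
slot [ 37.88 -15.62  24.59] [37.88  2.19 24.57]
slot [ 10.59 -16.11  24.59] [10.6   2.29 24.58]
mark [ -4.43  -0.16 -48.82]
foot [ 66.93 -35.78  16.6 ] [66.92 23.59 16.56] notch [ 66.92 -12.15  16.58] [66.92  0.51 16.57]
foot [ 57.16 -36.23  16.6 ] [57.16 23.9  16.56] notch [ 57.16 -12.29  16.58] [57.16  0.53 16.57]
edge [ 42.81 -30.66  16.6 ] notch end [76.67 -5.75 16.58]
```

```bash
python3 - <<'E'
from h import *
im,c=load("w2"); g=cv2.cvtColor(im,cv2.COLOR_BGR2GRAY).astype(int)
for v in(236,238,240): print(v,g[v,292:336].tolist())
for v in(284,290): print(v,g[v,296:330].tolist())
im,c=load("w4"); g=cv2.cvtColor(im,cv2.COLOR_BGR2GRAY).astype(int)
for v in(250,252,254,256,258,260): print(v,g[v,288:340].tolist())
for v in(280,284,334): print(v,g[v,270:366].tolist())
E
```

```text
236 [147, 148, 148, 148, 142, 132, 129, 127, 130, 154, 161, 161, 159, 157, 157, 156, 156, 157, 158, 169, 172, 172, 169, 169, 166, 163, 164, 166, 173, 168, 152, 137, 130, 131, 143, 149, 149, 148, 149, 149, 152, 152, 152, 150]
238 [147, 148, 148, 149, 147, 135, 130, 129, 131, 153, 158, 160, 158, 156, 157, 157, 156, 156, 155, 156, 164, 174, 175, 174, 171, 171, 172, 176, 177, 177, 163, 145, 127, 116, 141, 148, 148, 148, 148, 147, 148, 149, 149, 147]
240 [147, 151, 151, 152, 151, 148, 134, 130, 133, 151, 145, 135, 127, 123, 140, 140, 138, 120, 111, 110, 121, 132, 134, 132, 118, 115, 119, 145, 163, 171, 162, 140, 125, 117, 140, 146, 147, 147, 147, 147, 147, 145, 146, 146]
284 [196, 196, 196, 193, 190, 188, 177, 176, 176, 175, 173, 172, 173, 168, 113, 50, 23, 49, 131, 170, 176, 176, 176, 176, 175, 175, 168, 186, 191, 193, 195, 199, 202, 201]
290 [190, 197, 195, 193, 192, 191, 189, 183, 177, 174, 173, 171, 172, 169, 113, 49, 22, 49, 130, 170, 176, 176, 175, 176, 176, 183, 192, 199, 201, 201, 197, 195, 195, 196]
250 [140, 139, 141, 141, 141, 140, 140, 139, 139, 138, 139, 138, 137, 139, 138, 1
[... 2201 characters left out ...]
170, 169, 169, 168, 168, 168, 168, 168, 168, 170, 171, 171, 170, 170, 169, 167, 167, 166, 166, 165, 164, 159, 122, 112, 135, 152, 147, 128, 114, 110, 103, 100, 100, 100, 102, 102, 124, 140, 137, 79, 35, 24, 27, 27, 27, 27, 26, 28, 28]
334 [54, 55, 55, 54, 55, 64, 113, 126, 127, 126, 119, 121, 123, 123, 121, 121, 120, 121, 121, 122, 122, 123, 122, 122, 122, 123, 122, 121, 120, 120, 121, 121, 120, 120, 120, 121, 121, 121, 122, 121, 121, 120, 120, 117, 114, 114, 111, 85, 60, 54, 53, 61, 103, 115, 115, 120, 122, 122, 124, 124, 125, 124, 122, 122, 122, 123, 124, 124, 125, 124, 125, 124, 125, 124, 123, 125, 124, 125, 125, 125, 126, 126, 126, 124, 124, 122, 115, 102, 97, 82, 60, 54, 53, 54, 54, 53]
```

The bolt sits in the grip tilted about 3° around tool x: the head is at y=-3.1 and the mark at -0.2. I'll level it by tilting the tool, shift towards the slot centre, come down to about 2.5 mm over the plate, and measure again.

```bash
python3 -m pendant '[[0,-2,5,-0.03,0,0],[0,-3.4,10,-0.058,0,0],[0,-3.4,15,-0.058,0,0],[0,-3.4,15,-0.058,0,0],[0,-3.4,15,-0.058,0,0]]' 25 12
python3 - <<'E'
from h import *
im,c=snap("wrist","w6"); s=r.get_state(); print(s["tcp_pos"],s["eef_rot"],s["joints"][5])
g=cv2.cvtColor(im,cv2.COLOR_RGB2GRAY).astype(int)
for v in(200,215,225,235): print(v,[(i,int(d)) for i,d in enumerate(np.diff(g[v])) if abs(d)>6 and 240<i<380])
for v in range(244,264,2): print(v,g[v,288:336].tolist())
print(334,g[334,300:340].tolist())
for v in(140,160): print(v,[(i,int(d)) for i,d in enumerate(np.diff(g[v])) if abs(d)>15 and 220<i<400])
E
```

```text
time_s: 11.05
tcp_pos: [0.6214, 0.0192, 0.032]
eef_rot: [176.7, 0.0, 98.5]
contact_force: [0.2, -0.4, -0.6]
gripper_width: 0.0342
gripper_force: 12.0
[0.62142463 0.01924141 0.03209227] [1.76670522e+02 1.41975952e-03 9.85004027e+01] 167.57772284221903
200 [(246, -9), (249, -27), (250, 39), (274, -9), (281, -27), (282, 38), (292, -16), (320, 7), (322, -48), (323, -18), (326, -15), (327, 10), (328, 70), (329, 8), (336, -9), (343, -37), (344, -9), (345, -9), (348, 7), (349, 52), (350, 10), (367, -13), (369, 16)]
215 [(320, 8), (323, -47), (324, -19), (326, -20), (327, 55), (328, 36), (341, -8), (353, 8), (359, -8)]
225 [(292, -9), (321, -7), (322, -40), (323, -12), (326, -21), (327, 80), (328, 15), (343, -7)]
235 [(293, -7), (320, -15), (323, -30), (325, -11), (326, -12), (327, 84), (328, 11), (345, -8)]
244 [229, 229, 229, 229, 229, 226, 220, 218, 218, 218, 218, 218, 218, 218, 218, 218, 219, 218, 217, 218, 218, 219, 217, 218, 218, 218, 218, 218, 219, 218, 218, 218, 220, 227, 225, 176, 160, 156, 139, 151, 221, 230, 230, 230, 230, 230, 230, 230]
246 [230, 229, 230, 229, 228, 226, 219, 218
[... 1930 characters left out ...]
, 227, 228, 227, 225, 213, 157, 141, 141, 165, 216, 224, 223, 212, 207, 203, 201, 198, 190, 201, 203, 205, 200, 174, 149, 137, 139, 163, 170, 169, 163, 157, 147, 146, 154, 160, 169, 153, 134, 144, 203, 215, 217, 217, 217, 217, 217]
334 [142, 142, 142, 142, 142, 144, 144, 144, 144, 144, 141, 123, 119, 119, 126, 134, 132, 100, 68, 61, 60, 70, 119, 134, 139, 141, 144, 144, 146, 147, 146, 144, 144, 143, 144, 144, 145, 145, 146, 145]
140 [(245, -52), (246, -81), (247, -50), (297, 55), (298, 93), (299, 16), (301, -37), (324, -49), (325, -53), (375, 50), (376, 125)]
160 [(247, -111), (248, -75), (297, 62), (298, 106), (318, -56), (319, -18), (324, -71), (325, -40), (374, 51), (375, 123), (376, 16)]
```

```bash
cat > q.py <<'E'
from h import *
def rep(f,hd,sl,ft,nt,mk,hz,vs):
    im,c=load(f); yaw=98.5
    a=np.radians(yaw); ex=np.array([np.sin(a),-np.cos(a),0]); t=np.array(r.get_state()["tcp_pos"])
    T=lambda u,v,z:((onz(c,(u,v),z)-t)@ex*1e3).round(2)
    print("head",[T(u,258,hz) for u in hd],"slot",[[T(u,v,.022) for u in sl] for v in vs])
    print("foot",[T(u,160,.03) for u in ft],"notch",[T(u,160,.03) for u in nt],"mark",T(mk,334,hz+.051))
E
python3 - <<'E'
from q import *
rep("w6",(298.2,328.5),(293.6,327.6),(247.9,375.2),(298,325),319.7,.030,(225,245))
E
```

```text
head [np.float64(-10.51), np.float64(4.61)] slot [[np.float64(-12.59), np.float64(4.72)], [np.float64(-12.75), np.float64(4.79)]]
foot [np.float64(-33.15), np.float64(26.35)] notch [np.float64(-10.0), np.float64(2.62)] mark -2.99
```

```bash
python3 -m pendant '[[0,-0.9,0,0,0,0],[0,-0.9,0,0,0,0],[0,-1.1,3,0,0,0],[0,-1.2,5,0,0,0],[0,-1.25,6,0,0,0],[0,-1.25,6,0,0,0]]' 25 12
python3 - <<'E'
from h import *
im,c=snap("wrist","w7"); s=r.get_state(); print(s["tcp_pos"],s["contact_force"],s["moment"])
g=cv2.cvtColor(im,cv2.COLOR_RGB2GRAY).astype(int)
for v in(215,235,242): print(v,[(i,int(d)) for i,d in enumerate(np.diff(g[v])) if abs(d)>5 and 280<i<345])
for v in range(246,264,3): print(v,g[v,288:336].tolist())
E
```

```text
time_s: 11.85
tcp_pos: [0.62, 0.019, 0.0258]
eef_rot: [176.7, 0.0, 98.5]
contact_force: [0.6, 0.6, -1.3]
gripper_width: 0.0335
gripper_force: 12.0
[0.62007834 0.0190256  0.02584241] [ 0.43216341  0.11606901 -0.45808104] [-0.11733791  0.07188589  0.00778524]
215 [(296, -6), (327, -47), (328, -18), (330, -25), (331, 26), (332, 54), (333, 8)]
235 [(296, -7), (324, -51), (325, -10), (329, -13), (330, -12), (331, 85)]
242 [(296, -7), (326, -45), (327, -16), (329, -19), (330, 7), (331, 63), (332, 11)]
246 [230, 229, 230, 230, 230, 230, 230, 230, 226, 220, 219, 219, 219, 219, 218, 219, 219, 219, 218, 219, 218, 219, 219, 218, 219, 219, 218, 219, 219, 219, 219, 219, 218, 220, 218, 219, 219, 216, 180, 148, 142, 138, 123, 135, 207, 219, 219, 220]
249 [230, 229, 230, 230, 230, 229, 230, 230, 226, 220, 218, 218, 217, 218, 218, 217, 218, 218, 219, 218, 218, 217, 218, 216, 217, 218, 217, 216, 217, 217, 218, 219, 218, 219, 218, 218, 218, 212, 159, 143, 141, 139, 124, 155, 209, 218, 219, 219]
252 [229, 229, 230, 229, 229, 229, 229, 229, 226, 219, 219, 216, 211, 205, 201, 197, 192, 188, 178, 173, 168,
[... 170 characters left out ...]
 229, 227, 202, 160, 169, 218, 224, 225, 224, 222, 222, 221, 222, 222, 223, 217, 212, 209, 207, 211, 213, 212, 212, 210, 207, 206, 210, 216, 219, 215, 189, 159, 133, 120, 129, 136, 117, 172, 212, 218, 218, 218]
258 [229, 229, 229, 230, 229, 229, 229, 227, 196, 154, 167, 216, 224, 224, 218, 211, 208, 209, 212, 212, 212, 209, 210, 209, 208, 207, 207, 206, 206, 205, 204, 203, 206, 207, 208, 206, 191, 168, 147, 125, 115, 132, 112, 176, 212, 217, 218, 218]
261 [229, 229, 229, 229, 229, 229, 229, 226, 195, 154, 166, 216, 224, 222, 221, 219, 218, 218, 216, 207, 206, 208, 209, 207, 193, 189, 179, 178, 198, 200, 201, 200, 200, 191, 190, 199, 194, 176, 153, 132, 120, 133, 111, 176, 212, 218, 218, 218]
```

```bash
python3 -m pendant '[[0,-0.17,3,0,0,0],[0,-0.35,6,0,0,0],[0,-0.46,8,0,0,0],[0,-0.52,9,0,0,0],[0,-0.52,9,0,0,0],[0,-0.52,9,0,0,0]]' 25 12
```

```text
time_s: 12.65
tcp_pos: [0.6201, 0.019, 0.017]
eef_rot: [176.7, 0.0, 98.5]
contact_force: [0.3, -0.2, -0.0]
gripper_width: 0.0341
gripper_force: 12.0
```

```bash
python3 -m pendant '[[0,-0.05,0.8,0,0,0],[4,0,0.8,0,0,0],[10,0,0.8,0,0,0],[17,0,0.8,0,0,0],[24,0.05,0.8,0,0,0],[31,0.1,0.8,0,0,0],[38,0.1,0.8,0,0,0],[45,0.15,0.8,0,0,0],[50,0.2,0.8,0,0,0],[50,0.2,0.8,0,0,0],[50,0.2,0.8,0,0,0]]' 25 12
python3 - <<'E'
from h import *
im,c=snap("wrist","w8"); s=r.get_state(); print(s["tcp_pos"],s["contact_force"],s["moment"],s["joints"][5])
g=cv2.cvtColor(im,cv2.COLOR_RGB2GRAY).astype(int)
for v in(160,190,215,235,250): print(v,[(i,int(d)) for i,d in enumerate(np.diff(g[v])) if abs(d)>15 and 230<i<395])
print(g[120:270,310].tolist()); print(334,g[334,300:340].tolist())
E
```

```text
time_s: 14.02
tcp_pos: [0.6129, 0.0684, 0.0161]
eef_rot: [176.7, 0.0, 98.5]
contact_force: [-0.4, -0.4, -1.0]
gripper_width: 0.0339
gripper_force: 12.0
[0.61292309 0.0683317  0.01609172] [ 0.21803653  0.36633729 -1.12854909] [-0.11476751  0.11805396  0.07747164] 162.25556599236555
160 [(246, -30), (247, -108), (248, -61), (386, 33), (387, 101), (388, 57)]
190 [(247, -53), (248, -99), (249, -50), (384, 21), (385, 84), (386, 83)]
215 [(248, -73), (249, -89), (250, -40), (383, 56), (384, 129)]
235 [(249, -100), (250, -81), (251, -24), (301, 19), (302, 68), (303, 30), (329, -51), (330, -54), (331, -16), (382, 68), (383, 110)]
250 [(248, -31), (249, -80), (250, -70), (251, -27), (301, 55), (302, 126), (303, 16), (320, -52), (329, -74), (330, -46), (381, 66), (382, 111)]
[25, 23, 24, 20, 24, 24, 24, 25, 22, 25, 25, 24, 24, 23, 21, 23, 24, 22, 23, 25, 23, 24, 24, 22, 24, 22, 25, 23, 24, 33, 35, 37, 38, 37, 37, 36, 35, 38, 35, 34, 33, 34, 34, 33, 33, 34, 34, 34, 33, 32, 33, 31, 33, 32, 32, 32, 31, 32, 31, 31, 30, 31, 30, 31, 31, 31, 31, 31, 29, 28, 31, 30, 29, 29, 26, 29, 29, 29, 27, 29, 28, 27, 27, 29, 28, 29, 26, 26, 27, 27, 26, 27, 25, 25, 25, 23, 24, 26, 23, 24, 25, 24, 24, 25, 26, 25, 26, 25, 24, 27, 61, 125, 146, 146, 147, 148, 147, 147, 147, 146, 146, 155, 204, 222, 223, 223, 223, 223, 223, 223, 221, 187, 165, 167, 204, 218, 218, 218, 218, 218, 218, 217, 214, 184, 151, 140, 139, 138, 138, 140]
334 [148, 149, 149, 150, 150, 150, 150, 151, 151, 151, 149, 128, 116, 120, 122, 131, 129, 83, 64, 62, 61, 73, 127, 141, 145, 148, 151, 152, 154, 154, 153, 152, 151, 148, 150, 151, 151, 152, 153, 152]
```

```bash
python3 - <<'E'
from h import *
im,c=load("w8"); a=np.radians(98.5); ex=np.array([np.sin(a),-np.cos(a),0]); ey=np.array([np.cos(a),np.sin(a),0]); t=np.array(r.get_state()["tcp_pos"])
f=lambda u,v,z:(((onz(c,(u,v),z)-t)@ex*1e3).round(2),((onz(c,(u,v),z)-t)@ey*1e3).round(2))
for u in(302,330): print("notch",f(u,245,.03))
for u in(250.2,383): print("foot",f(u,235,.03))
print("end",f(314,230.5,.03),"mark",f(319.4,334,.0665))
E
```

```text
notch (np.float64(-8.77), np.float64(21.06))
notch (np.float64(3.86), np.float64(20.86))
foot (np.float64(-31.63), np.float64(25.99))
foot (np.float64(27.85), np.float64(25.17))
end (np.float64(-3.36), np.float64(27.66)) mark (np.float64(-3.17), np.float64(-3.56))
```

```bash
python3 -m pendant '[[3,0.5,0,0,0,0],[8,0.5,0,0,0,0],[13,0.5,0,0,0,0],[17,0.5,0,0,0,0],[19,0.5,0,0,0,0],[20,0.5,0,0,0,0],[20,0.5,0,0,0,0]]' 25 15
python3 -m pendant '[[0.5,0,0,0,0,0],[1,0,0,0,0,0],[1.5,0,0,0,0,0],[2,0,0,0,0,0],[2,0,0,0,0,0]]' 25 15
python3 -m pendant '[[0.4,0,0,0,0,0],[0.8,0,0,0,0,0],[0.8,0,0,0,0,0]]' 25 15
```

```text
time_s: 14.95
tcp_pos: [0.6105, 0.0884, 0.0161]
eef_rot: [176.7, 0.0, 98.5]
contact_force: [-0.2, 0.1, -0.9]
gripper_width: 0.0337
gripper_force: 15.0
time_s: 15.58
tcp_pos: [0.6102, 0.0903, 0.0161]
eef_rot: [176.7, 0.0, 98.5]
contact_force: [-0.1, -0.5, -1.5]
gripper_width: 0.0338
gripper_force: 15.0
time_s: 15.95
tcp_pos: [0.61, 0.0911, 0.0161]
eef_rot: [176.7, 0.0, 98.5]
contact_force: [0.2, -0.9, -1.2]
gripper_width: 0.0336
gripper_force: 15.0
```

```bash
for i in 1 2; do python3 -m pendant '[[0.5,0,0,0,0,0],[1,0,0,0,0,0],[1,0,0,0,0,0]]' 25 15 | egrep "tcp|contact"; done
```

```text
tcp_pos: [0.6099, 0.0919, 0.0162]
contact_force: [0.4, -1.5, -0.4]
tcp_pos: [0.6096, 0.0929, 0.0161]
contact_force: [-0.3, -3.2, 1.4]
```

```bash
for i in 1 2; do python3 -m pendant '[[0.5,0,0,0,0,0],[0.8,0,0,0,0,0],[0.8,0,0,0,0,0]]' 25 15 | egrep "tcp|contact"; done
python3 - <<'E'
from h import *
im,c=snap("wrist","w9"); s=r.get_state(); print(s["tcp_pos"],s["contact_force"],s["moment"])
im8,c8=load("w8"); g=cv2.cvtColor(im,cv2.COLOR_RGB2GRAY).astype(int)
a=np.radians(98.5); ex=np.array([np.sin(a),-np.cos(a),0]); ey=np.array([np.cos(a),np.sin(a),0]); t=np.array(s["tcp_pos"])
f=lambda u,v,z:(((onz(c,(u,v),z)-t)@ex*1e3).round(2),((onz(c,(u,v),z)-t)@ey*1e3).round(2))
print("mark row",g[334,300:340].tolist()); print("col310",g[240:300,310].tolist())
x=cv2.cvtColor(im,cv2.COLOR_RGB2BGR)[200:380,200:440]; cv2.imwrite("pics/c9.png",cv2.resize(x,(800,600),interpolation=cv2.INTER_CUBIC))
E
```

```text
tcp_pos: [0.6095, 0.0939, 0.0161]
contact_force: [-0.8, -4.2, 0.9]
tcp_pos: [0.6096, 0.0947, 0.0162]
contact_force: [-0.7, -4.1, 1.5]
[0.60953672 0.09471986 0.01616442] [-1.68198676 -3.14648844  1.40429425] [-1.50711651  0.35741498 -0.08037847]
mark row [153, 153, 153, 155, 154, 154, 155, 155, 154, 154, 152, 131, 118, 114, 115, 115, 114, 114, 114, 113, 119, 145, 151, 152, 154, 156, 156, 157, 158, 157, 156, 156, 154, 155, 154, 155, 157, 157, 157, 158]
col310 [24, 23, 23, 23, 23, 21, 22, 21, 22, 23, 22, 23, 21, 23, 22, 23, 22, 22, 22, 23, 22, 22, 21, 23, 36, 88, 118, 125, 127, 127, 129, 129, 130, 132, 139, 141, 185, 233, 240, 238, 237, 237, 237, 237, 237, 238, 238, 238, 238, 238, 238, 238, 236, 237, 236, 236, 236, 233, 187, 112]
```

```bash
python3 - <<'E'
from h import *
for n,x,y,w,h in(("scene",440,165,26,34),("scene",452,168,14,18),("side",240,162,34,32),("side",242,165,16,18),("scene",455,190,24,24)):
    A,c=load(n+"0"); B=cv2.cvtColor(r.capture(n),cv2.COLOR_RGB2BGR)
    k=8; up=lambda I:cv2.resize(I,None,fx=k,fy=k,interpolation=cv2.INTER_CUBIC)
    t=up(A[y:y+h,x:x+w]); m=cv2.matchTemplate(up(B[y-8:y+h+8,x-8:x+w+8]),t,cv2.TM_CCOEFF_NORMED); _,s,_,p=cv2.minMaxLoc(m)
    P=np.array([.597,.18,.07]); d=np.array([-.148,.989,0])*.001
    print(n,s,(np.array(p)/k-8),"px/mm along +y",(proj(c,P+d)-proj(c,P)).round(2))
im,_=load("w9"); g=cv2.cvtColor(im,cv2.COLOR_BGR2GRAY)
im8,_=load("w8"); g8=cv2.cvtColor(im8,cv2.COLOR_BGR2GRAY)
for v in range(332,344,2): print(v,g8[v,306:332].tolist(),g[v,306:332].tolist())
for G in(g8,g):
  print("cols",[G[255:299,u].tolist() for u in(316,)])
E
```

```text
scene 0.5170177817344666 [1.25 0.25] px/mm along +y [ 0.28 -0.28]
scene 0.9829468727111816 [ 0.375 -0.125] px/mm along +y [ 0.28 -0.28]
side 0.559346079826355 [-8. -7.] px/mm along +y [-0.3  -0.15]
side 0.6756986975669861 [-5.5  -7.75] px/mm along +y [-0.3  -0.15]
scene 0.37194398045539856 [ 0.5 -8. ] px/mm along +y [ 0.28 -0.28]
332 [102, 100, 101, 101, 93, 92, 93, 92, 93, 93, 93, 92, 92, 93, 92, 93, 92, 92, 93, 93, 92, 92, 92, 92, 92, 94] [94, 93, 94, 93, 93, 94, 94, 93, 94, 94, 93, 94, 94, 95, 95, 94, 94, 94, 94, 94, 97, 98, 98, 99, 98, 98]
334 [150, 151, 151, 151, 149, 128, 116, 120, 122, 131, 129, 83, 64, 62, 61, 73, 127, 141, 145, 148, 151, 152, 154, 154, 153, 152] [155, 155, 154, 154, 152, 131, 118, 114, 115, 115, 114, 114, 114, 113, 119, 145, 151, 152, 154, 156, 156, 157, 158, 157, 156, 156]
336 [229, 228, 228, 228, 228, 226, 215, 211, 211, 213, 208, 168, 154, 153, 157, 189, 212, 224, 226, 229, 230, 232, 233, 232, 230, 228] [233, 232, 232, 232, 232, 230, 219, 215, 215, 216, 214, 213, 213, 213, 215, 228, 230, 231, 233, 235, 236, 237, 236, 235, 233, 232]
338 [230, 229, 229, 228
[... 520 characters left out ...]
28, 227, 227, 227, 227, 226, 226, 225, 224, 225, 226, 226, 227, 228, 230, 232, 231, 204, 193, 190, 188, 186, 193, 222, 228] [232, 232, 232, 231, 231, 231, 231, 230, 230, 230, 230, 231, 231, 232, 234, 235, 237, 238, 233, 207, 195, 192, 197, 227, 232, 233]
cols [[214, 215, 214, 215, 215, 214, 207, 172, 140, 131, 129, 126, 125, 124, 124, 124, 123, 123, 123, 143, 184, 183, 170, 208, 235, 236, 235, 234, 234, 233, 232, 232, 232, 231, 231, 231, 231, 231, 232, 231, 232, 231, 229, 181]]
cols [[20, 22, 21, 24, 21, 22, 23, 27, 59, 97, 112, 113, 113, 113, 113, 112, 115, 140, 189, 187, 176, 233, 244, 241, 239, 239, 238, 238, 238, 237, 237, 236, 236, 236, 237, 236, 236, 237, 236, 237, 237, 237, 234, 190]]
```

Forces plateau at about 4 N. The holder has moved only about 0.9 mm while the bolt tips in the grip, because the pads hold it by friction along this axis. I'll release so it stands on the slot floor, straighten the tool, and measure.

```bash
python3 -m pendant '[[0,0,0,0,0,0],[0,0,0,0,0,0],[0,0,0,0,0,0],[0,0,0,0,0,0]]' 50 15
python3 -m pendant '[[0,-1,0,0.02,0,0],[0,-2,0,0.04,0,0],[0,-3,0,0.058,0,0],[0,-3,0,0.058,0,0],[0,-3,0,0.058,0,0]]' 50 15
python3 - <<'E'
from h import *
im,c=snap("wrist","w10"); s=r.get_state(); print(s["tcp_pos"],s["contact_force"],s["joints"])
g=cv2.cvtColor(im,cv2.COLOR_RGB2GRAY)
for v in(285,292,336,345,352,358): print(v,g[v,262:372:2].tolist())
for u in(300,310,316,322): print(u,g[235:299,u].tolist())
E
```

```text
time_s: 18.25
tcp_pos: [0.6096, 0.0949, 0.0161]
eef_rot: [176.7, -0.0, 98.5]
contact_force: [0.5, 0.3, -0.0]
gripper_width: 0.0499
gripper_force: 0.0
time_s: 18.88
tcp_pos: [0.6065, 0.0942, 0.0158]
eef_rot: [-180.0, 0.0, 98.5]
contact_force: [-0.5, -0.6, 0.4]
gripper_width: 0.0502
gripper_force: 0.0
[0.60640474 0.09412807 0.01584203] [ 0.20802529 -0.24752566 -0.20657427] [ 2.70359652e+01  2.52265023e+01 -1.99884105e+01 -1.60513510e-04
 -4.47936417e+01  1.61460101e+02]
285 [20, 20, 20, 21, 20, 19, 20, 21, 23, 22, 23, 20, 21, 20, 31, 97, 119, 112, 118, 132, 120, 116, 132, 143, 132, 128, 132, 147, 148, 180, 182, 152, 149, 144, 159, 145, 146, 132, 121, 127, 143, 126, 122, 136, 114, 115, 37, 22, 22, 24, 24, 22, 26, 22, 17]
292 [20, 20, 21, 20, 20, 21, 19, 20, 21, 21, 21, 20, 44, 118, 105, 122, 118, 115, 128, 138, 164, 175, 225, 237, 236, 236, 235, 234, 235, 236, 236, 235, 234, 234, 234, 236, 237, 238, 236, 226, 192, 161, 164, 164, 143, 111, 124, 117, 70, 18, 18, 17, 18, 18, 19]
336 [24, 23, 23, 23, 22, 24, 23, 20, 21, 17, 160, 231, 232, 233, 234, 233, 232, 231, 232, 233, 234, 234, 231, 23
[... 1410 characters left out ...]
127, 131, 133, 132, 132, 133, 133, 131, 130, 130, 131, 132, 142, 161, 141, 168, 227, 238, 236, 236, 235, 235, 235, 232, 187]
316 [23, 25, 24, 22, 24, 24, 23, 21, 23, 21, 23, 23, 22, 24, 24, 23, 22, 21, 22, 23, 21, 24, 22, 24, 23, 23, 23, 22, 24, 21, 23, 22, 21, 21, 23, 21, 32, 78, 125, 140, 141, 139, 140, 142, 144, 145, 145, 145, 145, 146, 147, 148, 149, 163, 211, 234, 236, 234, 235, 235, 235, 235, 233, 188]
322 [23, 24, 25, 24, 25, 22, 22, 22, 25, 20, 23, 24, 24, 23, 22, 23, 21, 23, 26, 23, 21, 23, 22, 24, 25, 21, 24, 24, 21, 24, 22, 23, 23, 22, 22, 41, 100, 123, 127, 127, 126, 127, 127, 127, 127, 128, 127, 126, 128, 135, 182, 191, 171, 193, 235, 240, 237, 236, 235, 235, 235, 234, 231, 185]
```

```bash
python3 - <<'E'
from h import *
im,c=load("w10"); s=r.get_state(); M=R.from_euler('xyz',s["eef_rot"],degrees=True).as_matrix(); t=np.array(s["tcp_pos"])
T=lambda u,v,z:(M.T@(onz(c,(u,v),z)-t)*1e3).round(2)
print("knob front",T(322.5,289,.0605),"sides",T(282,336,.0605),T(363.5,336,.0605),"mark",T(323,345,.065))
g=cv2.cvtColor(im,cv2.COLOR_BGR2GRAY)
for v in range(332,352): print(v,g[v,312:336].tolist())
# compare with w2: front edge of knob, known grip-x
im,c=load("w4"); print("w4 front col",cv2.cvtColor(im,cv2.COLOR_BGR2GRAY)[255:299,318].tolist())
E
```

```text
knob front [ 11.98   1.02 -44.66] sides [ -7.57 -14.69 -44.66] [ -7.56  17.06 -44.66] mark [ -8.88   1.23 -49.16]
332 [96, 95, 95, 96, 96, 97, 98, 99, 98, 99, 99, 99, 98, 99, 98, 99, 98, 99, 103, 103, 103, 104, 103, 103]
333 [93, 91, 92, 92, 92, 91, 92, 91, 91, 84, 83, 83, 82, 84, 90, 93, 92, 93, 95, 96, 95, 95, 96, 95]
334 [144, 143, 143, 143, 141, 141, 142, 142, 137, 88, 66, 63, 65, 78, 134, 143, 143, 143, 143, 144, 143, 143, 143, 142]
335 [201, 200, 198, 197, 195, 194, 195, 196, 189, 106, 50, 40, 39, 77, 183, 199, 200, 199, 199, 199, 197, 197, 199, 198]
336 [218, 217, 216, 215, 212, 211, 211, 213, 206, 115, 41, 22, 21, 77, 200, 218, 216, 216, 216, 216, 214, 215, 216, 218]
337 [219, 218, 216, 216, 213, 212, 213, 215, 208, 115, 42, 22, 20, 77, 201, 219, 218, 218, 218, 217, 216, 216, 217, 221]
338 [216, 218, 217, 215, 213, 212, 213, 215, 208, 115, 42, 22, 22, 77, 200, 218, 218, 218, 218, 217, 216, 216, 218, 225]
339 [214, 218, 217, 215, 213, 212, 213, 215, 208, 114, 42, 19, 20, 76, 201, 218, 218, 218, 218, 217, 216, 217, 220, 231]
340 [224, 219, 217, 216, 213, 213, 213, 215, 208, 114
[... 955 characters left out ...]
, 153, 153, 153, 153, 152, 152, 153, 153, 154, 156, 158, 161, 162, 160, 160, 158, 156, 157]
349 [155, 155, 155, 154, 154, 154, 153, 153, 152, 152, 153, 153, 153, 154, 156, 158, 160, 162, 161, 161, 159, 156, 157, 158]
350 [155, 155, 154, 154, 154, 153, 152, 153, 153, 153, 153, 154, 153, 156, 158, 159, 160, 161, 161, 159, 157, 155, 157, 158]
351 [156, 155, 155, 153, 153, 153, 153, 153, 152, 152, 153, 154, 155, 156, 159, 161, 162, 161, 158, 156, 156, 158, 158, 158]
w4 front col [164, 169, 171, 171, 172, 172, 170, 152, 130, 120, 121, 120, 121, 119, 118, 118, 120, 120, 119, 118, 128, 129, 129, 151, 171, 174, 171, 169, 170, 169, 169, 168, 169, 168, 169, 168, 168, 168, 168, 169, 168, 169, 166, 132]
```

```bash
python3 -m pendant '[[-4.5,1.2,0,0,0,0],[-4.5,1.2,0,0,0,0.18],[-4.5,1.2,0,0,0,0.36],[-4.5,1.2,0,0,0,0.54],[-4.5,1.2,0,0,0,0.72],[-4.5,1.2,0,0,0,0.9],[-4.5,1.2,0,0,0,1.08],[-4.5,1.2,0,0,0,1.26],[-4.5,1.2,0,0,0,1.44],[-4.5,1.2,1,0,0,1.571],[-4.5,1.2,2,0,0,1.571],[-4.5,1.2,2,0,0,1.571]]' 50 15
python3 -m pendant '[[0,0,0,0,0,0],[0,0,0,0,0,0],[0,0,0,0,0,0],[0,0,0,0,0,0],[0,0,0,0,0,0]]' 25 20
python3 - <<'E'
from h import *
im,c=snap("wrist","w11"); s=r.get_state(); print(s["tcp_pos"],s["contact_force"],s["joints"][5])
g=cv2.cvtColor(im,cv2.COLOR_RGB2GRAY)
for v in (336,338,340): print(v,g[v,268:368].tolist())
print([g[255:299,u].tolist() for u in(312,318,324)])
E
```

```text
time_s: 20.42
tcp_pos: [0.6083, 0.0898, 0.0139]
eef_rot: [180.0, 0.0, 8.7]
contact_force: [1.0, 0.8, -0.9]
gripper_width: 0.0501
gripper_force: 0.0
time_s: 21.05
tcp_pos: [0.6085, 0.09, 0.014]
eef_rot: [-180.0, -0.0, 8.5]
contact_force: [0.3, 1.7, 0.7]
gripper_width: 0.0337
gripper_force: 20.0
[0.6084543  0.08998835 0.01399682] [0.5377145  0.39910332 0.05116542] 71.913312125722
336 [24, 24, 23, 23, 23, 24, 25, 24, 24, 44, 113, 164, 178, 184, 185, 185, 185, 186, 185, 186, 185, 185, 185, 184, 184, 183, 183, 184, 183, 184, 185, 185, 186, 186, 187, 186, 186, 185, 185, 184, 185, 182, 181, 180, 176, 172, 169, 170, 169, 170, 170, 168, 169, 169, 171, 175, 179, 181, 183, 183, 182, 182, 182, 181, 180, 180, 180, 181, 179, 180, 181, 181, 181, 182, 183, 183, 183, 184, 183, 183, 182, 180, 181, 181, 181, 179, 179, 173, 121, 55, 24, 22, 22, 25, 23, 24, 21, 24, 24, 25]
338 [23, 23, 24, 21, 23, 21, 24, 20, 19, 23, 42, 95, 104, 168, 184, 187, 187, 187, 187, 188, 187, 187, 187, 187, 187, 186, 185, 185, 185, 184, 185, 185, 185, 185, 187, 187, 188, 188, 188, 189, 188, 186, 186, 185, 185, 184, 185, 183, 18
[... 650 characters left out ...]
, 184, 184, 180, 152, 88, 37, 21, 21, 21, 20, 22, 23, 22, 21, 21, 23, 24]
[[17, 17, 14, 14, 13, 16, 18, 40, 83, 97, 99, 99, 98, 98, 99, 99, 98, 98, 98, 99, 102, 129, 132, 130, 155, 179, 186, 185, 187, 185, 186, 185, 185, 184, 182, 181, 180, 180, 183, 183, 183, 174, 165, 130], [15, 15, 16, 14, 15, 16, 20, 50, 84, 97, 104, 105, 103, 102, 102, 106, 107, 107, 106, 105, 108, 117, 121, 130, 158, 181, 184, 183, 183, 184, 185, 187, 186, 187, 187, 186, 186, 184, 182, 180, 177, 165, 157, 126], [16, 17, 16, 17, 18, 16, 15, 15, 37, 95, 113, 117, 117, 115, 115, 115, 115, 115, 114, 115, 116, 116, 116, 117, 131, 167, 187, 190, 188, 185, 184, 183, 183, 185, 186, 188, 187, 187, 187, 186, 185, 184, 175, 133]]
```

```bash
for i in 1 2 3 4 5; do python3 -m pendant '[[0,-0.3,0,0,0,0],[0,-0.6,0,0,0,0],[0,-0.6,0,0,0,0]]' 25 25 | egrep "tcp|contact"; done
```

```text
tcp_pos: [0.6083, 0.0905, 0.014]
contact_force: [-0.2, -0.5, 0.0]
tcp_pos: [0.6082, 0.0912, 0.0139]
contact_force: [0.5, 0.0, -0.8]
tcp_pos: [0.6081, 0.0918, 0.0139]
contact_force: [0.2, -0.7, -0.2]
tcp_pos: [0.608, 0.0921, 0.0139]
contact_force: [0.8, -2.7, 0.3]
tcp_pos: [0.6079, 0.0927, 0.0139]
contact_force: [0.3, -3.4, 1.0]
```

```bash
for i in 1 2 3 4; do python3 -m pendant '[[0,-0.3,0,0,0,0],[0,-0.6,0,0,0,0],[0,-0.6,0,0,0,0]]' 25 25 | egrep "tcp|contact"; done
python3 - <<'E'
from h import *
n,x,y,w,h="scene",452,168,14,18
A,c=load(n+"0"); B=cv2.cvtColor(r.capture(n),cv2.COLOR_RGB2BGR)
k=8; up=lambda I:cv2.resize(I,None,fx=k,fy=k,interpolation=cv2.INTER_CUBIC)
m=cv2.matchTemplate(up(B[y-8:y+h+8,x-8:x+w+8]),up(A[y:y+h,x:x+w]),cv2.TM_CCOEFF_NORMED); _,s,_,p=cv2.minMaxLoc(m); print(s,np.array(p)/k-8)
E
```

```text
tcp_pos: [0.6077, 0.0929, 0.0139]
contact_force: [1.0, -6.3, 1.2]
tcp_pos: [0.6075, 0.0931, 0.0139]
contact_force: [0.7, -8.8, 1.2]
tcp_pos: [0.6074, 0.0932, 0.0139]
contact_force: [1.5, -10.0, 0.9]
tcp_pos: [0.6073, 0.0933, 0.0139]
contact_force: [3.2, -13.9, 1.3]
0.47777682542800903 [ 3.875 -8.   ]
```

Hard stop reached: the force rose from 3 to 14 N within 0.5 mm of travel, so the bolt is home against the fence. Backing off the preload, then turning clockwise.

```bash
python3 -m pendant '[[0,0.6,0,0,0,0],[0,1.2,0,0,0,0],[0,1.2,0,0,0,0]]' 25 12
python3 -m pendant '[[0,0,0,0,0,0.1],[0,0,0,0,0,0.26],[0,0,0,0,0,0.42],[0,0,0,0,0,0.58],[0,0,0,0,0,0.74],[0,0,0,0,0,0.9],[0,0,0,0,0,1.06],[0,0,0,0,0,1.22],[0,0,0,0,0,1.38],[0,0,0,0,0,1.48],[0,0,0,0,0,1.48]]' 25 9
python3 - <<'E'
from h import *
s=r.get_state(); print(s["moment"],s["joints"][5],s["joint_torque"][5]); snap("wrist","w12")
E
```

```text
time_s: 24.9
tcp_pos: [0.6074, 0.0933, 0.014]
eef_rot: [180.0, 0.1, 8.5]
contact_force: [0.9, -7.1, 2.0]
gripper_width: 0.0337
gripper_force: 12.0
time_s: 26.28
tcp_pos: [0.6073, 0.0941, 0.014]
eef_rot: [180.0, 0.0, -76.3]
contact_force: [-1.1, -3.0, 3.2]
gripper_width: 0.0338
gripper_force: 9.0
[-1.1701424   0.60586835  0.03719577] -13.2384444017611 -0.8745024539530277
```

```bash
python3 -m pendant '[[0,0,0,0,0,0.16],[0,0,0,0,0,0.32],[0,0,0,0,0,0.48],[0,0,0,0,0,0.64],[0,0,0,0,0,0.64]]' 25 9
python3 - <<'E'
from h import *
s=r.get_state(); print(s["moment"],s["joints"][5],s["joint_torque"][5]); snap("wrist","w13")
E
python3 -m pendant '[[0,0,0,0,0,0.16],[0,0,0,0,0,0.32],[0,0,0,0,0,0.48],[0,0,0,0,0,0.64],[0,0,0,0,0,0.8],[0,0,0,0,0,0.8]]' 25 9
python3 - <<'E'
from h import *
s=r.get_state(); print(s["moment"],s["joints"][5],s["joint_torque"][5]); snap("wrist","w14")
for f in("w4","w10","w12","w13","w14"):
    im,c=load(f); g=cv2.cvtColor(im,cv2.COLOR_BGR2GRAY); print(f,g[262:298:3,318].tolist(),g[336,296:346:2].tolist())
E
```

```text
time_s: 26.95
tcp_pos: [0.6085, 0.0944, 0.0139]
eef_rot: [-179.9, 0.1, -112.8]
contact_force: [3.1, -3.3, -3.0]
gripper_width: 0.0338
gripper_force: 9.0
[-0.99067224 -1.24377296  0.05896471] -49.78146316318015 -1.3735293969511986
time_s: 27.75
tcp_pos: [0.608, 0.0939, 0.0136]
eef_rot: [-180.0, -0.0, -158.7]
contact_force: [2.7, -4.2, -3.1]
gripper_width: 0.0337
gripper_force: 9.0
[-1.47727566 -1.2754876   0.0775602 ] -95.62962187546046 -1.096382550895214
w4 [152, 121, 119, 120, 118, 129, 174, 170, 168, 169, 168, 168] [189, 187, 186, 186, 188, 190, 190, 189, 189, 186, 180, 106, 98, 146, 188, 193, 198, 194, 191, 193, 195, 196, 197, 196, 194]
w10 [23, 20, 22, 44, 141, 140, 144, 145, 152, 222, 235, 236] [231, 232, 233, 234, 234, 231, 230, 226, 218, 216, 212, 211, 206, 41, 21, 200, 216, 216, 214, 216, 221, 235, 235, 233, 231]
w12 [123, 120, 116, 117, 117, 125, 181, 178, 179, 180, 176, 174] [176, 175, 176, 177, 176, 175, 176, 246, 233, 196, 172, 170, 163, 164, 171, 174, 173, 237, 250, 249, 240, 237, 185, 185, 175]
w13 [104, 129, 127, 132, 132, 150, 217, 213, 215, 214, 210, 184] [207, 185, 187, 201, 246, 253, 254, 253, 210, 168, 178, 175, 176, 186, 180, 184, 185, 198, 245, 249, 253, 253, 205, 182, 194]
w14 [108, 112, 111, 114, 136, 187, 188, 190, 190, 186, 182, 187] [183, 183, 184, 185, 186, 169, 164, 163, 152, 113, 113, 162, 162, 162, 163, 163, 182, 183, 183, 180, 180, 179, 178, 179, 179]
```

```bash
python3 -m pendant '[[0,0,0.2,0,0,0.16],[0,0,0.4,0,0,0.32],[0,0,0.6,0,0,0.48],[0,0,0.8,0,0,0.64],[0,0,1,0,0,0.8],[0,0,1.2,0,0,0.96],[0,0,1.4,0,0,1.12],[0,0,1.5,0,0,1.2],[0,0,1.5,0,0,1.2]]' 25 9
python3 - <<'E'
from h import *
s=r.get_state(); print(s["moment"],s["joints"][5],s["contact_force"]); snap("wrist","w15")
E
```

```text
time_s: 28.92
tcp_pos: [0.6079, 0.0937, 0.0127]
eef_rot: [-180.0, 0.0, 132.6]
contact_force: [2.1, -4.9, 1.3]
gripper_width: 0.0338
gripper_force: 9.0
[-1.95223775 -0.77269813  0.03813827] -164.3576887537977 [ 2.10570428 -4.87376068  1.33053448]
```

```bash
python3 -m pendant '[[0,0,0,0,0,0],[0,0,0,0,0,0],[0,0,0,0,0,-0.1],[0,0,0,0,0,-0.26],[0,0,0,0,0,-0.44],[0,0,0,0,0,-0.62],[0,0,0,0,0,-0.8],[0,0,0,0,0,-0.98],[0,0,0,0,0,-1.16],[0,0,0,0,0,-1.34],[0,0,0,0,0,-1.52],[0,0,0,0,0,-1.7],[0,0,0,0,0,-1.88],[0,0,0,0,0,-2.06],[0,0,0,0,0,-2.24],[0,0,0,0,0,-2.42],[0,0,0,0,0,-2.6],[0,0,0,0,0,-2.78],[0,0,0,0,0,-2.97],[0,0,0,0,0,-2.97]]' 50 9
python3 - <<'E'
from h import *
im,c=snap("wrist","w16"); s=r.get_state(); print(s["moment"],s["joints"][5],s["tcp_pos"],s["eef_rot"])
g=cv2.cvtColor(im,cv2.COLOR_RGB2GRAY)
for v in range(334,348,3): print(v,g[v,262:372:2].tolist())
for u in(310,318,326): print(u,g[255:299,u].tolist())
x=cv2.cvtColor(im,cv2.COLOR_RGB2BGR)[240:390,220:420]; cv2.imwrite("pics/c16.png",cv2.resize(x,(800,600),interpolation=cv2.INTER_CUBIC))
E
```

```text
time_s: 31.48
tcp_pos: [0.6078, 0.0945, 0.0125]
eef_rot: [-180.0, 0.0, -57.4]
contact_force: [0.1, 0.5, 0.8]
gripper_width: 0.0502
gripper_force: 0.0
[0.02518577 0.04502337 0.00498368] 5.445784787644126 [0.607757   0.09446639 0.0124575 ] [-1.79990227e+02  1.06712502e-02 -5.75685307e+01]
334 [68, 68, 68, 68, 68, 67, 67, 66, 68, 101, 113, 113, 114, 115, 113, 113, 113, 112, 112, 112, 111, 113, 117, 152, 151, 151, 148, 147, 148, 149, 122, 64, 60, 58, 61, 108, 110, 112, 112, 111, 110, 111, 112, 111, 92, 65, 53, 53, 95, 60, 59, 57, 83, 159, 161]
337 [63, 62, 62, 61, 61, 60, 59, 59, 59, 82, 163, 172, 171, 172, 173, 172, 172, 172, 171, 170, 169, 168, 167, 189, 237, 239, 237, 236, 235, 234, 234, 226, 148, 52, 96, 163, 165, 166, 165, 165, 165, 166, 167, 166, 166, 166, 165, 135, 47, 35, 34, 73, 241, 246, 246]
340 [63, 61, 62, 61, 59, 60, 58, 59, 57, 57, 87, 161, 169, 170, 171, 171, 172, 172, 173, 173, 171, 172, 170, 170, 173, 209, 203, 235, 236, 235, 232, 228, 200, 173, 170, 169, 167, 166, 164, 164, 165, 165, 165, 166, 166, 166, 165, 83, 34, 34, 44, 229, 246, 246, 246]
343 [62, 62, 60, 61, 58, 
[... 461 characters left out ...]
, 33, 36, 154, 246, 246, 246, 246, 246]
310 [16, 16, 17, 17, 15, 17, 16, 33, 82, 112, 120, 121, 122, 124, 123, 123, 122, 120, 121, 120, 119, 121, 129, 130, 129, 142, 169, 177, 174, 173, 172, 172, 172, 170, 170, 170, 172, 171, 172, 173, 171, 171, 166, 131]
318 [22, 34, 50, 74, 96, 112, 124, 130, 124, 122, 123, 124, 124, 123, 123, 124, 125, 123, 124, 123, 124, 125, 125, 125, 134, 159, 173, 174, 173, 172, 172, 173, 173, 172, 171, 171, 171, 170, 170, 171, 172, 172, 170, 134]
326 [159, 159, 160, 159, 161, 156, 139, 125, 121, 122, 121, 122, 123, 122, 123, 123, 122, 122, 123, 123, 124, 124, 124, 127, 144, 168, 175, 173, 172, 173, 172, 173, 172, 173, 172, 172, 171, 171, 172, 171, 170, 171, 167, 133]
```

The mark's end lies at (328,337), right and below the shank, so the head is square (about 10° past). Regripping at 9 N to turn on.

```bash
python3 -m pendant '[[0,0,0,0,0,0],[0,0,0,0,0,0],[0,0,0,0,0,0],[0,0,0,0,0,0],[0,0,0,0,0,0]]' 25 9
python3 -m pendant '[[0,0,0.1,0,0,0.15],[0,0,0.2,0,0,0.3],[0,0,0.3,0,0,0.45],[0,0,0.4,0,0,0.6],[0,0,0.5,0,0,0.75],[0,0,0.5,0,0,0.75]]' 25 9
python3 -c "
from h import *
s=r.get_state(); print(s['moment'],s['joints'][5],s['joint_torque'][5])"
python3 -m pendant '[[0,0,0.1,0,0,0.15],[0,0,0.2,0,0,0.3],[0,0,0.3,0,0,0.45],[0,0,0.3,0,0,0.6],[0,0,0.3,0,0,0.6]]' 25 9
python3 -c "
from h import *
s=r.get_state(); print(s['moment'],s['joints'][5],s['joint_torque'][5])"
```

```text
time_s: 32.15
tcp_pos: [0.6078, 0.0941, 0.0124]
eef_rot: [180.0, -0.0, -57.4]
contact_force: [0.8, -0.2, -0.4]
gripper_width: 0.0336
gripper_force: 9.0
time_s: 32.9
tcp_pos: [0.6086, 0.0942, 0.0123]
eef_rot: [-179.9, 0.0, -100.3]
contact_force: [1.4, -1.3, 0.6]
gripper_width: 0.0334
gripper_force: 9.0
[-0.38589678 -0.95607702  0.02829056] -37.2902875429856 -1.3178662955760956
time_s: 33.52
tcp_pos: [0.6087, 0.0938, 0.0122]
eef_rot: [-179.9, 0.1, -134.6]
contact_force: [3.6, -4.2, 1.6]
gripper_width: 0.0335
gripper_force: 9.0
[-1.3395719  -1.42351515 -0.08048103] -71.54502254195067 -1.0053254663944244
```

```bash
for i in 1 2 3; do python3 -m pendant '[[0,0,0,0,0,0.15],[0,0,0,0,0,0.3],[0,0,0,0,0,0.4]]' 25 9 | egrep "tcp|eef|contact"
python3 -c "
from h import *
s=r.get_state(); print(s['moment'],s['joints'][5],s['joint_torque'][5])"; done
```

```text
tcp_pos: [0.6093, 0.0939, 0.0122]
eef_rot: [-179.9, 0.1, -157.5]
contact_force: [7.4, -4.5, -2.0]
[-1.66994874 -2.63783313  0.19919035] -94.543257851181 0.7762127369642258
tcp_pos: [0.609, 0.0933, 0.0123]
eef_rot: [-180.0, 0.1, 179.5]
contact_force: [3.7, -6.3, 1.2]
[-2.33497788 -1.68037746  0.1916837 ] -117.46140007342667 0.7715217210352421
tcp_pos: [0.6077, 0.0934, 0.0118]
eef_rot: [-179.9, -0.0, 156.6]
contact_force: [0.5, -3.9, 1.7]
[-1.26504454 -0.46446629  0.22099963] -140.378451943209 0.7765395753085613
```

```bash
python3 -m pendant '[[0,0,0,0,0,0],[0,0,0,0,0,0.1],[0,0,0,0,0,0.2],[0,0,0,0,0,0.3]]' 25 10.5
python3 -c "
from h import *
s=r.get_state(); print(s['moment'],s['joints'][5],s['joint_torque'][5]); snap('wrist','w17')"
```

```text
time_s: 35.15
tcp_pos: [0.6073, 0.0939, 0.0116]
eef_rot: [-180.0, -0.0, 139.5]
contact_force: [0.3, -2.1, 1.8]
gripper_width: 0.0339
gripper_force: 10.5
[-0.88110463 -0.15044848  0.21427359] -157.49304839227045 1.0648995637893677
```

```bash
python3 -m pendant '[[0,0,0,0,0,0],[0,0,0,0,0,0],[0,0,0,0,0,-0.1],[0,0,0,0,0,-0.26],[0,0,0,0,0,-0.44],[0,0,0,0,0,-0.62],[0,0,0,0,0,-0.8],[0,0,0,0,0,-0.98],[0,0,0,0,0,-1.16],[0,0,0,0,0,-1.34],[0,0,0,0,0,-1.52],[0,0,0,0,0,-1.7],[0,0,0,0,0,-1.88],[0,0,0,0,0,-2],[0,0,0,0,0,-2]]' 50 10.5
python3 - <<'E'
from h import *
snap("wrist","w18"); s=r.get_state(); print(s["moment"],s["contact_force"],s["eef_rot"],s["tcp_pos"])
B=[load(f)[0][240:390,220:420] for f in("w16","w18","w17","w15")]
B=[cv2.resize(b,(400,300),interpolation=cv2.INTER_CUBIC) for b in B]
cv2.imwrite("pics/m18.png",np.vstack([np.hstack(B[:2]),np.hstack(B[2:])]))
E
```

```text
time_s: 37.08
tcp_pos: [0.6077, 0.0944, 0.0116]
eef_rot: [180.0, 0.0, -106.0]
contact_force: [1.0, -0.0, 1.1]
gripper_width: 0.0502
gripper_force: 0.0
[ 0.07794757 -0.09702399  0.00106449] [-0.26565201  0.12626389 -0.52091696] [ 1.79995024e+02  9.37810157e-03 -1.06171487e+02] [0.60775858 0.09432871 0.01159591]
```

View pics/m18.png

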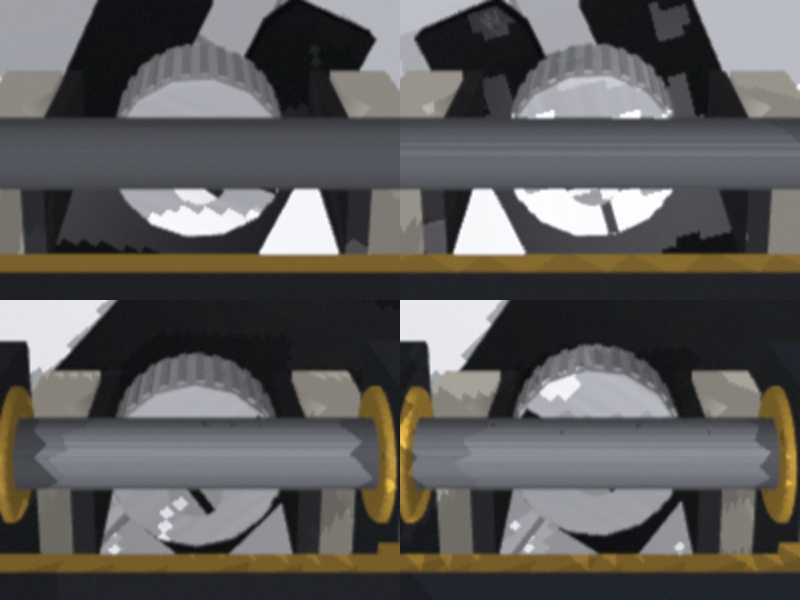

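In w18 the index mark is at panel (210,215), pointing to about 88° world. In w15 it pointed to about 193°. So the knob turned 105° of the 163° commanded and then slipped at the grip limit, which means it is bearing. One short confirming turn at 11 N, then let go and lift clear.

```bash
python3 -m pendant '[[0,0,0,0,0,0],[0,0,0,0,0,0],[0,0,0,0,0,0],[0,0,0,0,0,0],[0,0,0,0,0,0.12],[0,0,0,0,0,0.24],[0,0,0,0,0,0.34]]' 25 11
python3 -c "
from h import *
s=r.get_state(); print(s['moment'],s['joints'][5]); snap('wrist','w19')"
python3 -m pendant '[[0,0,0,0,0,0],[0,0,0,0,0,0],[0,0,0,0,0,0],[0,0,0,0,0,0],[0,0,0,0,0,0]]' 60 11
python3 -m pendant '[[0,0,-10,0,0,0],[0,0,-30,0,0,0],[0,0,-60,0,0,0],[0,0,-90,0,0,0],[0,0,-120,0,0,0],[0,0,-120,0,0,0],[0,0,-120,0,0,0]]' 60 11
python3 - <<'E'
from h import *
im,c=snap("wrist","w20"); s=r.get_state(); t=np.array(s["tcp_pos"]); print(t,s["eef_rot"])
g=cv2.cvtColor(im,cv2.COLOR_RGB2GRAY)
p=proj(c,[.6075,.0945,.065]); print("bolt px",p); x,y=int(p[0]),int(p[1])
m=(g<70).astype(np.uint8); sub=m[y-25:y+25,x-25:x+25]
n,l,st,ce=cv2.connectedComponentsWithStats(sub)
for i in range(1,n):
    if st[i,4]>4:
        ys,xs=np.where(l==i); pts=np.c_[xs+x-25,ys+y-25].astype(np.float32); r_=cv2.minAreaRect(pts)
        d=cv2.fitLine(pts,cv2.DIST_L2,0,.01,.01).ravel(); z=.063
        q0=onz(c,d[2:]-3*d[:2],z);q1=onz(c,d[2:]+3*d[:2],z); print(st[i],"centre",onz(c,ce[i]+[x-25,y-25],z).round(4),"dir",np.degrees(np.arctan2(*(q1-q0)[1::-1])).round(1))
E
```

```text
time_s: 38.0
tcp_pos: [0.6095, 0.0949, 0.0121]
eef_rot: [-179.9, 0.1, -125.7]
contact_force: [6.5, 0.5, -2.5]
gripper_width: 0.0336
gripper_force: 11.0
[ 0.1181566  -2.21633843  0.26240035] -62.745794283509696
time_s: 38.67
tcp_pos: [0.6077, 0.0941, 0.0117]
eef_rot: [180.0, -0.0, -125.6]
contact_force: [0.3, -0.9, 0.6]
gripper_width: 0.0597
gripper_force: 0.0
time_s: 39.55
tcp_pos: [0.6075, 0.0941, 0.1318]
eef_rot: [180.0, 0.0, -125.6]
contact_force: [-0.2, -0.2, -0.5]
gripper_width: 0.0593
gripper_force: 0.0
[0.60725452 0.09396065 0.13125165] [ 1.79965307e+02 -3.44166515e-02 -1.25589366e+02]
bolt px [317.82586079 247.47641409]
[ 0  0  5 11 32] centre [0.6122 0.0729 0.063 ] dir -142.3
[44  0  6 14 41] centre [0.5874 0.0914 0.063 ] dir 68.8
[  0  25  50  25 504] centre [0.614  0.1053 0.063 ] dir 143.5
[30 30  4  8  8] centre [0.608  0.1018 0.063 ] dir 79.3
```

```bash
python3 - <<'E'
from h import *
im,c=load("w20"); g=cv2.cvtColor(im,cv2.COLOR_BGR2GRAY)
x,y=318,247
for v in range(y-16,y+18): print(v,' '.join(f"{k:3d}" for k in g[v,x-18:x+20]))
E
```

```text
231 244 242 241 240 241 241 242 239 215 182 175 173 171 169 168 169 171 187 239 245 246 245 245 246 247 247 247 246 246 247 247 247 247 247 248 247 245 223
232 245 243 241 241 240 240 238 214 181 171 171 172 170 170 168 168 170 176 213 241 245 245 245 246 246 246 247 247 246 247 247 247 247 248 248 248 247 240
233 245 245 242 241 240 239 219 181 170 169 170 170 171 169 166 166 166 168 178 215 242 246 245 246 246 247 247 247 247 246 247 247 248 248 248 248 248 246
234 245 246 244 241 241 240 228 183 169 170 170 170 168 164 150 145 147 148 157 183 239 245 246 246 246 246 247 247 247 247 247 247 248 248 248 248 248 247
235 244 246 245 243 242 241 234 186 170 169 170 165 148 131 118 117 118 119 126 147 202 240 245 246 246 246 247 247 247 247 247 247 248 248 248 248 248 248
236 244 246 246 244 242 237 212 175 168 168 165 145 117 103 105 111 112 111 112 116 139 197 240 245 246 246 247 247 248 247 247 247 247 248 248 248 248 248
237 243 245 246 245 241 219 180 167 167 166 145 115 107 118 139 159 161 146 142 125 116 138 212 243 246 246 246 247 248 247 247 247 247 247 248 248 248 249
238 243 
[... 3503 characters left out ...]
 245 245 245 245 242 177  88  75 136 230 207 151 112  73  56  54  55  55  55
261  43  50  98 154 171 218 239 245 247 247 247 246 245 245 246 248 247 246 245 245 245 245 245 245 228 127 127 135 166 124  79  61  55  54  54  54  54  55
262  42  44  52  73  79 133 191 232 239 241 243 244 245 244 245 247 248 246 245 244 243 243 243 240 207 124 117 103  89  67  56  54  53  54  55  56  56  55
263  43  43  44  45  46  63 104 151 169 171 180 201 233 237 239 242 245 245 242 237 213 219 218 194 132  86  77  62  57  54  53  55  55  53  56  55  54  56
264  43  44  43  44  44  45  52  66  78  73  85 111 161 170 166 178 187 200 193 167 126 131 130 109  71  56  56  53  54  53  53  55  53  54  54  56  55  55
```

```bash
python3 -c "
from plant import r
print(r.close_job())"
```

```text
the job is handed in; nothing more can be done
None
```

I handed the job in at about 40 s of the 72 s allowed. The bolt is home in the notch against a hard stop, the head is about 13° past square under the lips, and the knob was turned until it slipped in the grip at roughly 0.26 N m. The gripper has let go and lifted clear. I did not measure the clamp force itself, and the hand-in gave no verdict.

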